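# Unclip the battery cover of a sloping bench logger

## Robot

A 7-joint arm with a two-finger parallel gripper is mounted at the origin on a cart in front of the work surface, level with it; the furniture and walls round the work are solid. World frame = base frame: x ahead of the robot, y to its left, z up, the work surface at z = 0. Lengths are in m, angles in rad, forces in N, time in s.
With the tool pointing down it reaches from about 0.425 to 0.975 m from the base axis. Payload 16.7 kg.
Tool frame: the origin (TCP) lies where the fingers leave the gripper's body, on its centre line; the fingertips stand 73 mm ahead of it and the grasp point (between the pads) lies 54 mm ahead of it; z points along the fingers, y is the direction in which the jaws open and shut (so a half turn about z gives the same grasp; the last joint's range is limited). The gripper opens to 85 mm and grips with 20 to 120 N. Pads are 22 mm wide; open, the fingers measure 114 mm over their backs; the gripper's body (76 mm by 85 mm) begins 54 mm behind the grasp point. The pads swing forward as they close: fully open they stand 13 mm farther back than shut.
Start: joints at [-1.438, 0.426, 0.074, 1.606, -0.034, 1.111, -0.067], TCP at [0.188, 0.648, 0.304] pointing down, gripper open.
Joint ranges: [-2.85, 2.85], [-0.5, 2.14], [-1.23, 1.37], [0.21, 2.46], [-1.02, 4.16], [0.16, 2.05], [-2.73, 2.73]. Speed limits (rad/s): [1.89, 1.89, 2.39, 2.39, 3.01, 3.01, 3.01].

## Interface

Orientations are given as a rotation vector (axis times angle).
In Python, from workcell import r gives the robot as it stands. The module is installed in compiled form; this text tells all that it offers.
- The arm moves only by the tool arm_command, never from a script. Its arguments are lists of equal length, an entry for each row: "slide": the shift along the tool's x, y, z in m, a list of three; "turn": the turn about the tool's z in rad. In form: {"slide": [[x, y, z], ...], "turn": [turn, ...]}. A call has 1 to 12 rows; each row shifts and turns the pose as measured when the row begins, along the tool's axes as they then stand; what a row does not reach is not made up. A row lasts 1/10 s, in which the tool goes at most 50 mm and 8.59 degrees, less where a joint would pass 70% of its speed; a pose out of reach is approached as far as the arm can. A call is refused whole if a number of a shift passes 0.05 or a number of a turn 0.15, either way. A call with a gripper value outside its range is refused whole. "jaw" is the finger opening in m, from 0 to 0.0854, set as the call begins (left out, the last holds). The fingers move at their own pace and stop on an object; "grip_force" is the grip in N (left out, the last holds). Time passes only in rows, so rows that do not move let the fingers close. It gives the time, the measured TCP pose, the force and the opening at its end, in the units of the state.
- r.read_state(): the state, without advancing time (a new reading comes with each control period).
- r.camera(name): name is "side" or "top" or "wrist"; returns the picture (384x512x3 uint8, red, green, blue); there is no depth.
- r.camera_params(name): a dict with "K" (3x3 intrinsics, pixels), "R" (3x3) and "t" (3): a world point X has camera coordinates R X + t. Camera axes: x right, y down, z forward; pixel columns grow to the right and rows downward; lengths in m; the calibration is good to about 2 mm. The wrist camera is an equidistant fisheye: a pixel r from the principal point sees the ray r / f radians off the axis. A picture is of the moment at which its call begins: read the wrist's pose just before it. camera_params takes no time and is no camera call; for the wrist camera it gives the pose at the moment of the call.
- r.finish_job(): hands the job in, once; it reports no verdict.
The state is a dict: "time": time; "joints": joint angles; "dq": joint speeds; "joint_efforts": joint torques, N m; "tool_pos": TCP position; "tcp_rot": TCP orientation; "contact_force": force on the tool from outside, world axes, zero at the start; "ft_torque": the same for the moment, N m; "grip_width": finger opening in m.
Only numpy, scipy, OpenCV 4.12 (cv2) and the standard library are available. Lean on these libraries where they do the work, as an engineer would, in place of code of your own. Each camera call takes 0.05 s, during which the arm holds its last target.

## Task

Take the clip-in battery cover off the sloping front of the grey bench logger: press the cover's springy snap tab inward, up the slope, until the cover pops up, then take the cover by its rib, swing it farther up and draw its lugs out from under the upper edge. Lay it flat on the middle of the rubber mat, outer side up, and let go. Do not force or drop the cover, and leave the loose things on the bench alone.

Things in the scene. Friction and masses are not known exactly. Their poses are not given: they have to be found in the camera images.
- logger: Fixed grey box, 130 deep (x), 100 wide (y); front wall 36 mm high, then a 4 mm deck rising at 35 degrees from x = -65, z = 36 mm to the 117 mm high back; a battery bay lies under the cover. Origin: middle of its underside; x to the high back, z up. A fixed 9 mm round handle bar spans the deck at x = 14, z = 180 mm, so a vertical gripper over the rib would hit it: come in tilted, about square to the deck.
- cover: Loose grey plastic cover in the deck's opening, flush, about 1 mm play all round: plate 84 long (x), 64 wide (y), 4 mm thick, 60 to 100 g. Origin: middle of its lower edge, on the outer face. x runs up the slope, z outward (35 degrees from vertical when fitted). Four feet reach 14 mm below the outer face, so laid flat its outer face is 14 mm above the surface.
- tab (a joint): Snap tab: upright tongue 24 mm wide, at cover x 1 to 5 mm, 24 mm high above the face, in a 38 mm wide notch of the lower edge; press its upper half. Value: travel inward (cover's +x) in m, 0 to 0.008. It takes 3 to 10 N; once its barb (3.5 to 5.5 mm under the opening's edge) is free, a spring below slowly pops that end of the cover up 10 mm, where it stays. Let go, the tab springs back.
- cover_rib (a point): Middle of the top of the cover's grip rib: an upright fixed rib 8 mm thick (cover y), 26 long (cover x 36 to 62 mm) and 22 mm high above the face, to be gripped across its 8 mm. This point is at cover x = 49, y = 0, z = 22 mm; axes as the cover.
- cover_upper_edge (a point): Middle of the cover's upper edge, on the outer face (cover x = 84 mm), axes as the cover. Two lugs (12 mm wide, at y = +-14) reach 8 mm beyond it under the deck. To free the popped cover (8 degrees from the deck), swing its lower edge up about this edge by 5 to 10 degrees more, draw it 12 to 20 mm along its own -x, then lift it square to the deck, clear of the handle.
- cover_middle (a point): The middle of the cover's plate, on its outer face (cover frame x = 42 mm); same axes as the cover.
- mat: Fixed flat black rubber mat, 120 (x) x 120 (y) x 3 mm, beside the logger, left or right of it. Origin: middle of its underside; top 3 mm above.
- timer: Bystander: loose white bench timer, 62x62x18 mm, origin under its middle.
- ring_gauge: Bystander: loose steel ring, 40 mm across, 14 mm high, origin under its middle.
- test_plug: Bystander: loose black connector plug, 19x55x19 mm, lying, origin under its middle.
- tweezers: Bystander: loose tweezers, 14x131x11 mm, lying near the front edge of the bench, origin under its middle.

How it is judged:
By the outcome, as a careful person would: the job done as asked, in the order asked, and still so for the second after the job is handed in, with the robot touching nothing.
It also fails if it takes over 48 s, if anything falls off the work surface, if the arm or the gripper's body presses on something with over 40 N, if the wrist force passes 120 N, or if a joint passes its speed limit or range.

## Working session

There is one attempt and no reset: what is moved stays moved. The work goes in short steps, Python scripts to look and compute and a tool call to move; the robot and the scene stay as the last step left them, time stands still between calls to the robot, and variables do not carry over. Pictures are saved under pics/ and viewed, and the job is handed in when it is done.

Besides the shell and the picture viewer there is one more tool, called after ">>>" by a JSON object that holds its "method" and its "body". arm_command: Moves the arm, as the interface text tells. Its arguments: {"type":"object","properties":{"slide":{"type":"array","items":{"type":"array","items":{"type":"number"}}},"turn":{"type":"array","items":{"type":"number"}},"jaw":{"type":"number"},"grip_force":{"type":"number"}},"required":["slide","turn"]}

```bash
mkdir -p pics; ls; python3 - <<'E'
from workcell import r
import cv2,numpy as np
np.set_printoptions(precision=4,suppress=True)
s=r.read_state();print(s)
for n in ["side","top","wrist"]:
    p=r.camera_params(n);print(n,p)
    cv2.imwrite(f"pics/{n}0.png",r.camera(n)[:,:,::-1])
E
```

```text
pics
{'time': 0.0, 'joints': array([-1.4385,  0.4267,  0.0738,  1.6066, -0.0341,  1.1108, -0.0671]), 'dq': array([-0.0015, -0.0017,  0.0012,  0.0002, -0.0001, -0.0014,  0.0011]), 'joint_efforts': array([ -0.0006, -94.9821,   3.7603, -46.3505,   0.0191,   0.0098,
         0.    ]), 'tool_pos': array([0.1876, 0.6481, 0.3032]), 'tcp_rot': array([-0.4412, -3.1103,  0.002 ]), 'contact_force': array([ 0.0539, -0.6426,  0.5486]), 'ft_torque': array([ 0.0067,  0.0643, -0.0497]), 'grip_width': 0.08550346717204999}
side {'K': array([[407.3626,   0.    , 249.6397],
       [  0.    , 407.3626, 184.0596],
       [  0.    ,   0.    ,   1.    ]]), 'R': array([[-0.9995,  0.0297, -0.0075],
       [ 0.0252,  0.6596, -0.7512],
       [-0.0174, -0.7511, -0.66  ]]), 't': array([ 0.5659, -0.0291,  0.9952])}
top {'K': array([[431.0643,   0.    , 248.9237],
       [  0.    , 431.0643, 198.1801],
       [  0.    ,   0.    ,   1.    ]]), 'R': array([[ 0.0052, -0.9998,  0.0179],
       [-0.9957, -0.0069, -0.0921],
       [ 0.0922, -0.0174, -0.9956]]), 't': array([0.0974, 0.5667, 0.8934])}
wrist {'K': array([[297.3186,   0.    , 257.0055],
       [  0.    , 297.3186, 194.1207],
       [  0.    ,   0.    ,   1.    ]]), 'R': array([[ 0.2784,  0.9605, -0.0023],
       [ 0.9073, -0.2622,  0.3287],
       [ 0.3151, -0.0936, -0.9444]]), 't': array([-0.6744, -0.0434,  0.382 ])}
```

View pics/side0.png

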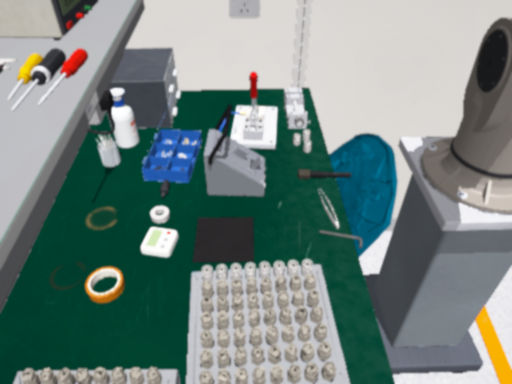

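View pics/top0.png

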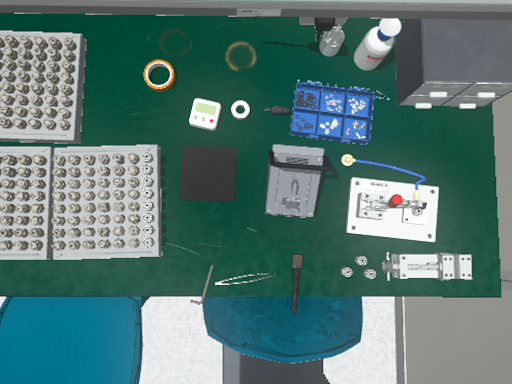

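View pics/wrist0.png

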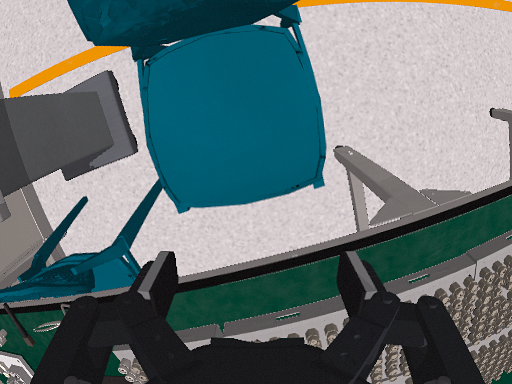

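```bash
python3 - <<'E'
import cv2,numpy as np
a=cv2.imread("pics/top0.png")[130:240,230:350];cv2.imwrite("pics/topz.png",cv2.resize(a,None,fx=5,fy=5,interpolation=cv2.INTER_CUBIC))
a=cv2.imread("pics/side0.png")[95:205,180:300];cv2.imwrite("pics/sidez.png",cv2.resize(a,None,fx=5,fy=5,interpolation=cv2.INTER_CUBIC))
E
```

```text
(no output)
```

View pics/topz.png

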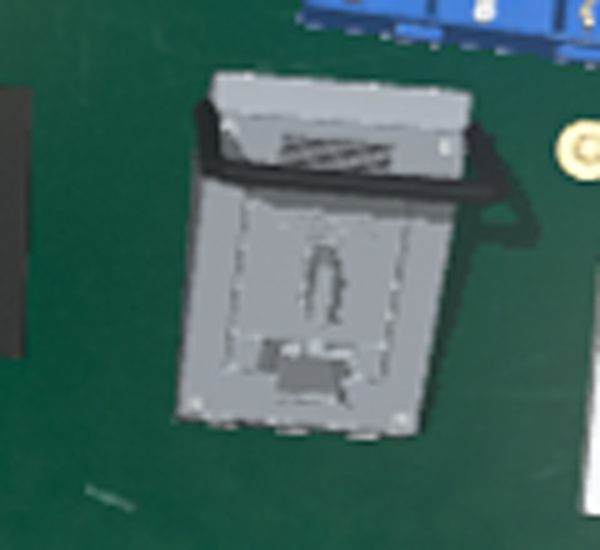

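View pics/sidez.png

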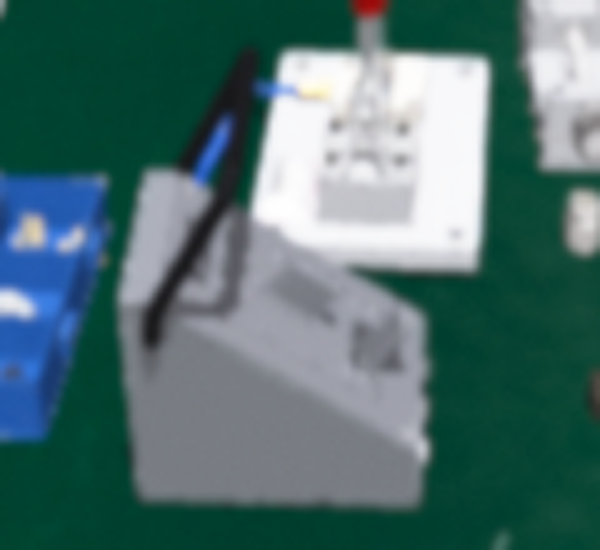

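```bash
cat > h.py <<'E'
import numpy as np,cv2
from workcell import r
from scipy.spatial.transform import Rotation as Ro
np.set_printoptions(precision=4,suppress=True)
def ray(n,u,v,p=None):
    p=p or r.camera_params(n);K,R,t=p["K"],p["R"],p["t"]
    x=(u-K[0,2])/K[0,0];y=(v-K[1,2])/K[1,1]
    if n=="wrist":
        th=np.hypot(x,y);d=np.array([x/th*np.sin(th),y/th*np.sin(th),np.cos(th)])
    else: d=np.array([x,y,1.])
    return -R.T@t,R.T@d/np.linalg.norm(d)
def onz(n,u,v,z,p=None):
    o,d=ray(n,u,v,p);return o+d*(z-o[2])/d[2]
def proj(n,X,p=None):
    p=p or r.camera_params(n);c=p["R"]@np.asarray(X)+p["t"];K=p["K"]
    if n=="wrist":
        rr=np.hypot(c[0],c[1]);th=np.arctan2(rr,c[2]);q=c[:2]/rr*th
    else: q=c[:2]/c[2]
    return q*K[0,0]+K[:2,2]
E
python3 - <<'E'
from h import *
for n in("side","top"):
    p=r.camera_params(n);print(n,-p["R"].T@p["t"])
tz=lambda x,y:(230+x/5-.4,130+y/5-.4)
for nm,q,z in [("FL",(178,418),.036),("FR",(418,435),.036),("BL",(213,73),.117),("BR",(470,95),.117),("barL",(218,167),.18),("barR",(490,190),.18),("ridgeL",(213,110),.117),("ribA",(326,250),.1),("ribB",(322,318),.1)]:
    print(nm,onz("top",*tz(*q),z))
sz=lambda x,y:(180+x/5-.4,95+y/5-.4)
for nm,q,z in [("front-left bottom",(420,505),0),("backleft bottom",(140,500),0),("FL",(420,450),.036),("BL",(125,300),.117)]:
    print("side",nm,onz("side",*sz(*q),z))
a=cv2.imread("pics/top0.png");g=cv2.cvtColor(a,cv2.COLOR_BGR2HSV)
m=((g[...,2]<75)&(g[...,1]<90)).astype(np.uint8);mm=np.zeros_like(m);mm[135:215,170:245]=m[135:215,170:245]
c=max(cv2.findContours(mm,0,2)[0],key=cv2.contourArea);b=cv2.minAreaRect(c);print(b)
print("mat",onz("top",*b[0],.003),[onz("top",*q,.003) for q in cv2.boxPoints(b)])
E
```

```text
side [0.5837 0.7498 0.6392]
top [0.4814 0.1168 0.9399]
FL [0.5337 0.0666 0.036 ]
FR [ 0.5271 -0.0344  0.036 ]
BL [0.6632 0.0577 0.117 ]
BR [ 0.6554 -0.0423  0.117 ]
barL [0.6152 0.0605 0.18  ]
barR [ 0.6077 -0.0369  0.18  ]
ridgeL [0.6486 0.0577 0.117 ]
ribA [0.5965 0.012  0.1   ]
ribB [0.5696 0.0137 0.1   ]
side front-left bottom [0.5359 0.0639 0.    ]
side backleft bottom [0.6651 0.0556 0.    ]
side FL [0.5366 0.0664 0.036 ]
side BL [0.6625 0.0573 0.117 ]
((207.71463012695312, 173.13169860839844), (54.97316360473633, 54.19229507446289), 1.7899105548858643)
mat [0.6227 0.191  0.003 ] [array([0.5646, 0.2517, 0.003 ]), array([0.6843, 0.2504, 0.003 ]), array([0.6816, 0.1294, 0.003 ]), array([0.5616, 0.1322, 0.003 ])]
```

```bash
cat >> h.py <<'E'
L0=np.array([.5949,.0119,0]);yaw=np.deg2rad(-3.8)
RL=Ro.from_euler('z',yaw).as_matrix()
RD=RL@Ro.from_euler('y',-np.deg2rad(35)).as_matrix() # deck frame: x up slope,z outward
D0=L0+RL@[-.065,0,.036]
def ondeck(n,u,v,h=0,p=None): # -> deck coords
    o,d=ray(n,u,v,p);o2=RD.T@(o-D0);d2=RD.T@d
    return o2+d2*(h-o2[2])/d2[2]
E
python3 - <<'E'
from h import *
tz=lambda x,y:(230+x/5-.4,130+y/5-.4)
for nm,q,h in [("LL",(230,368),0),("LR",(380,382),0),("UL",(245,195),0),("UR",(408,215),0),("ribtop hi",(326,250),.022),("ribtop lo",(320,320),.022),("tabtopL",(280,358),.024),("tabtopR",(345,362),.024),("FL",(178,418),0),("FR",(418,435),0)]:
    print(nm,ondeck("top",*tz(*q),h)*1000)
sz=lambda x,y:(180+x/5-.4,95+y/5-.4)
for nm,q,h in [("ribtop hi",(285,270),.022),("ribtop lo",(335,310),.022),("tabtop a",(355,320),.024),("tabtop b",(400,345),.024)]:
    print("side",nm,ondeck("side",*sz(*q),h)*1000)
E
```

```text
LL [26.3567 31.2298  0.    ]
LR [ 24.8962 -31.361    0.    ]
UL [105.7958  33.1994   0.    ]
UR [102.3149 -32.1161  -0.    ]
ribtop hi [95.2267  1.1719 22.    ]
ribtop lo [64.046  -0.2414 22.    ]
tabtopL [46.54   13.8376 24.    ]
tabtopR [ 46.8834 -12.2237  24.    ]
FL [ 0.3151 50.5502  0.    ]
FR [  0.5336 -50.6863   0.    ]
side ribtop hi [93.4935 13.9746 22.    ]
side ribtop lo [66.4877 21.9782 22.    ]
side tabtop a [57.0574 24.0556 24.    ]
side tabtop b [32.688  23.6153 24.    ]
```

```bash
python3 - <<'E'
from h import *
for z in np.arange(0,.9,.1):
    print(z,onz("top",250,13,z)[:2],onz("side",143,0,z)[:2],onz("side",60,180,z)[:2],onz("side",0,310,z)[:2])
E
```

```text
0.0 [0.9926 0.1001] [ 1.051  -1.3705] [ 1.0246 -0.01  ] [1.0179 0.3427]
0.1 [0.9382 0.1019] [ 0.9779 -1.0388] [0.9556 0.1089] [0.9499 0.4064]
0.2 [0.8838 0.1037] [ 0.9048 -0.7071] [0.8866 0.2278] [0.882  0.4701]
0.30000000000000004 [0.8295 0.1054] [ 0.8317 -0.3754] [0.8177 0.3466] [0.8141 0.5338]
0.4 [0.7751 0.1072] [ 0.7585 -0.0437] [0.7487 0.4655] [0.7462 0.5975]
0.5 [0.7207 0.109 ] [0.6854 0.288 ] [0.6797 0.5844] [0.6782 0.6612]
0.6000000000000001 [0.6663 0.1108] [0.6123 0.6197] [0.6107 0.7032] [0.6103 0.7249]
0.7000000000000001 [0.6119 0.1125] [0.5392 0.9514] [0.5418 0.8221] [0.5424 0.7885]
0.8 [0.5575 0.1143] [0.4661 1.2831] [0.4728 0.9409] [0.4745 0.8522]
```

>>> {"method": "arm_command", "body": {"slide": [[-0.03, -0.031, -0.022], [-0.03, -0.031, -0.022], [-0.03, -0.031, -0.022], [-0.03, -0.031, -0.022], [-0.03, -0.031, -0.022], [-0.03, -0.031, -0.022], [-0.03, -0.031, -0.022], [-0.03, -0.031, -0.022], [-0.03, -0.031, -0.022], [-0.03, -0.031, -0.022], [-0.03, -0.031, -0.022], [-0.03, -0.031, -0.022]], "turn": [0, 0, 0, 0, 0, 0, 0, 0, 0, 0, 0, 0]}}

```text
time: 1.35
tool_pos: [0.4332, 0.1798, 0.5711]
tcp_rot: [-0.427, -3.108, 0.013]
contact_force: [1.1, 0.8, -0.3]
grip_width: 0.0852
```

>>> {"method": "arm_command", "body": {"slide": [[-0.02, -0.03, -0.03], [-0.02, -0.03, -0.03], [-0.02, -0.03, -0.03], [-0.02, -0.03, -0.03], [-0.018, -0.03, -0.03], [-0.018, -0.03, -0.03], [-0.018, -0.03, -0.03]], "turn": [-0.03, -0.03, -0.03, -0.03, -0.03, -0.03, -0.03]}}

```text
time: 2.05
tool_pos: [0.5271, -0.0626, 0.7912]
tcp_rot: [-0.086, -3.138, 0.008]
contact_force: [1.0, -0.3, 1.9]
grip_width: 0.0852
```

```bash
cat >> h.py <<'E'
def st():
    s=r.read_state();R=Ro.from_rotvec(s["tcp_rot"]).as_matrix();z=R[:,2];zl=RL.T@z
    print("t",s["time"],"q",s["joints"],"p",s["tool_pos"],"\nR cols logger:",(RL.T@R).T.tolist().__repr__()[:0],"\n",RL.T@R,"\n tilt fwd deg",np.rad2deg(np.arctan2(zl[0],-zl[2])),"side",np.rad2deg(np.arcsin(zl[1])),"F",s["contact_force"],"w",s["grip_width"])
    return s,R
E
python3 -c "
from h import *
st()"
```

```text
t 2.05 q [-0.611   0.1863  0.8321  0.9676 -0.1481  2.0449  1.6605] p [ 0.5271 -0.0626  0.7912] 
R cols logger:  
 [[-0.9999 -0.0113 -0.0024]
 [-0.0113  0.9999 -0.0054]
 [ 0.0024 -0.0054 -1.    ]] 
 tilt fwd deg -0.1366564398852389 side -0.3113408560484774 F [ 0.966  -0.3256  1.9084] w 0.08517560742263398
```

>>> {"method": "arm_command", "body": {"slide": [[-0.03, 0, -0.04], [-0.03, 0, -0.04], [-0.03, 0, -0.04]], "turn": [0, 0, 0]}}

```text
time: 2.35
tool_pos: [0.5808, -0.0721, 0.8247]
tcp_rot: [0.106, 3.045, -0.032]
contact_force: [-0.3, -0.5, -0.3]
grip_width: 0.0853
```

```bash
python3 -c "
from h import *
st()"
```

```text
t 2.35 q [-0.3027  0.2735  0.5241  0.753  -0.1468  2.0483  1.6252] p [ 0.5808 -0.0721  0.8247] 
R cols logger:  
 [[-0.9955  0.0044  0.0951]
 [ 0.0027  0.9998 -0.018 ]
 [-0.0951 -0.0177 -0.9953]] 
 tilt fwd deg 5.456802772840238 side -1.0314150093807006 F [-0.328  -0.5044 -0.3345] w 0.08525837759568176
```

>>> {"method": "arm_command", "body": {"slide": [[-0.02, 0, -0.045], [-0.02, 0, -0.045], [-0.02, 0, -0.045], [-0.02, 0, -0.045]], "turn": [0, 0, 0, 0]}}

```text
time: 2.75
tool_pos: [0.5923, -0.0689, 0.8879]
tcp_rot: [0.103, 2.89, -0.053]
contact_force: [-0.3, -0.7, -0.1]
grip_width: 0.0852
```

```bash
python3 -c "
from h import *
st()"
```

```text
t 2.75 q [-0.2657  0.3079  0.5335  0.5641 -0.1878  2.0482  1.6183] p [ 0.5923 -0.0689  0.8879] 
R cols logger:  
 [[-0.9689  0.0085  0.2474]
 [ 0.0015  0.9996 -0.0282]
 [-0.2476 -0.0269 -0.9685]] 
 tilt fwd deg 14.33214826836064 side -1.6157280663956137 F [-0.3228 -0.6547 -0.1399] w 0.08518272304686256
```

>>> {"method": "arm_command", "body": {"slide": [[0.0, 0.035, -0.035], [0.0, 0.035, -0.035], [0.0, 0.02, -0.045], [0.0, 0.02, -0.045]], "turn": [0, 0, 0, 0]}}

```text
time: 3.15
tool_pos: [0.5302, 0.044, 0.9452]
tcp_rot: [0.109, 2.781, -0.051]
contact_force: [0.3, 0.4, 0.5]
grip_width: 0.0853
```

```bash
python3 -c "
from h import *
st()"
```

```text
t 3.15 q [-0.747   0.2229  0.8557  0.5769 -0.1592  2.0483  1.4582] p [0.5302 0.044  0.9452] 
R cols logger:  
 [[-0.9361  0.0163  0.3515]
 [ 0.0076  0.9996 -0.0262]
 [-0.3518 -0.0219 -0.9358]] 
 tilt fwd deg 20.5856484538712 side -1.5008702544598944 F [0.3289 0.3544 0.4759] w 0.08527318965704955
```

>>> {"method": "arm_command", "body": {"slide": [[0.0, 0.03, -0.04], [0.0, 0.03, -0.04], [-0.01, 0.02, -0.045], [-0.01, 0.0, -0.045]], "turn": [0, 0, 0, 0]}}

```text
time: 3.55
tool_pos: [0.4712, 0.1158, 0.996]
tcp_rot: [0.091, 2.662, -0.024]
contact_force: [-0.2, 0.3, 0.8]
grip_width: 0.0855
```

```bash
python3 -c "
from h import *
st()"
```

```text
t 3.55 q [-1.1808  0.1953  1.1937  0.5344 -0.1474  2.0481  1.3641] p [0.4712 0.1158 0.996 ] 
R cols logger:  
 [[-0.8877  0.0026  0.4605]
 [ 0.0016  1.     -0.0026]
 [-0.4605 -0.0016 -0.8877]] 
 tilt fwd deg 27.416369589944455 side -0.14838519119709448 F [-0.2482  0.3074  0.7938] w 0.08545290958410955
```

```bash
cat >> h.py <<'E'
def go(deck,n=None):
    s,R=st();W=D0+RD@np.array(deck);d=W-s["tool_pos"];t=R.T@d
    print("target",W,"dist",np.linalg.norm(d),"tool shift",t)
    if n:print("per row",t/n)
E
python3 -c "
from h import *
go([.0,0,.2],14)"
```

```text
t 3.55 q [-1.1808  0.1953  1.1937  0.5344 -0.1474  2.0481  1.3641] p [0.4712 0.1158 0.996 ] 
R cols logger:  
 [[-0.8877  0.0026  0.4605]
 [ 0.0016  1.     -0.0026]
 [-0.4605 -0.0016 -0.8877]] 
 tilt fwd deg 27.416369589944455 side -0.14838519119709448 F [-0.2482  0.3074  0.7938] w 0.08545290958410955
target [0.4156 0.0238 0.1998] dist 0.8034319438491035 tool shift [ 0.4104 -0.0943  0.6843]
per row [ 0.0293 -0.0067  0.0489]
```

>>> {"method": "arm_command", "body": {"slide": [[0.023, -0.005, 0.038], [0.023, -0.005, 0.038], [0.023, -0.005, 0.038], [0.023, -0.005, 0.038], [0.023, -0.005, 0.038], [0.023, -0.005, 0.038], [0.023, -0.005, 0.038], [0.023, -0.005, 0.038], [0.023, -0.005, 0.038], [0.023, -0.005, 0.038], [0.023, -0.005, 0.038], [0.023, -0.005, 0.038]], "turn": [0, 0, 0, 0, 0, 0, 0, 0, 0, 0, 0, 0], "jaw": 0, "grip_force": 20}}

```text
time: 4.75
tool_pos: [0.3986, 0.0671, 0.57]
tcp_rot: [0.137, 2.699, 0.032]
contact_force: [0.7, 1.6, -0.2]
grip_width: 0.0
```

```bash
python3 -c "
from h import *
go([.0,0,.2],5)"
```

```text
t 4.75 q [-1.069  -0.4874  0.3458  1.9443  0.461   1.3364  0.7005] p [0.3986 0.0671 0.57  ] 
R cols logger:  
 [[-0.905   0.025   0.4246]
 [ 0.0413  0.9987  0.0291]
 [-0.4233  0.0439 -0.9049]] 
 tilt fwd deg 25.135072671866553 side 1.6692121360147998 F [ 0.7321  1.6268 -0.2408] w 3.5235718423043546e-05
target [0.4156 0.0238 0.1998] dist 0.3731219023611598 tool shift [ 0.1371 -0.0577  0.3422]
per row [ 0.0274 -0.0115  0.0684]
```

```bash
python3 -c "
from h import *
go([.03,0,.2],8)"
```

```text
t 4.75 q [-1.069  -0.4874  0.3458  1.9443  0.461   1.3364  0.7005] p [0.3986 0.0671 0.57  ] 
R cols logger:  
 [[-0.905   0.025   0.4246]
 [ 0.0413  0.9987  0.0291]
 [-0.4233  0.0439 -0.9049]] 
 tilt fwd deg 25.135072671866553 side 1.6692121360147998 F [ 0.7321  1.6268 -0.2408] w 3.5235718423043546e-05
target [0.4401 0.0222 0.217 ] dist 0.35826164189290133 tool shift [ 0.1075 -0.0564  0.3371]
per row [ 0.0134 -0.007   0.0421]
```

>>> {"method": "arm_command", "body": {"slide": [[-0.01, -0.01, 0.04], [0.0, -0.01, 0.04], [0.016, -0.007, 0.042], [0.02, -0.007, 0.042], [0.02, -0.007, 0.042], [0.02, -0.007, 0.042], [0.02, -0.007, 0.042], [0.02, 0, 0.042]], "turn": [-0.01, -0.01, -0.01, -0.01, 0, 0, 0, 0]}}

```text
time: 5.55
tool_pos: [0.4368, 0.0107, 0.2514]
tcp_rot: [0.09, 2.693, 0.015]
contact_force: [0.2, 1.3, 2.3]
grip_width: -0.0002
```

```bash
python3 -c "
from h import *
go([.03,0,.2],8)
p=r.camera_params('wrist');np.save('w1.npy',p,allow_pickle=True)
cv2.imwrite('pics/w1.png',r.camera('wrist')[:,:,::-1])
"
```

```text
t 5.55 q [-1.0046 -0.1616  0.7241  2.445   0.5494  0.438   0.784 ] p [0.4368 0.0107 0.2514] 
R cols logger:  
 [[-0.902  -0.0053  0.4318]
 [ 0.0061  0.9997  0.0249]
 [-0.4317  0.0251 -0.9016]] 
 tilt fwd deg 25.58773789584867 side 1.4251684439985588 F [0.1916 1.3094 2.3358] w -0.00019566718389637874
target [0.4401 0.0222 0.217 ] dist 0.03636536193489868 tool shift [0.0126 0.0108 0.0324]
per row [0.0016 0.0014 0.004 ]
```

View pics/w1.png

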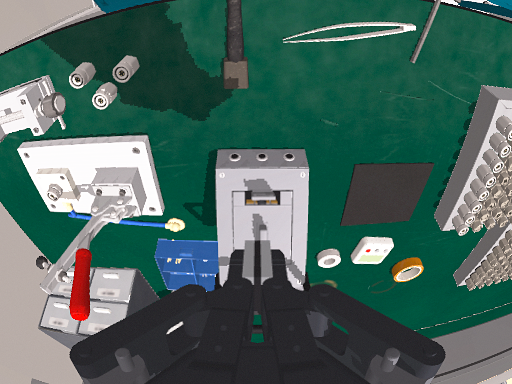

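```bash
python3 - <<'E'
import cv2
a=cv2.imread("pics/w1.png")[140:260,205:325];cv2.imwrite("pics/w1z.png",cv2.resize(a,None,fx=5,fy=5,interpolation=cv2.INTER_CUBIC))
E
```

```text
(no output)
```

View pics/w1z.png

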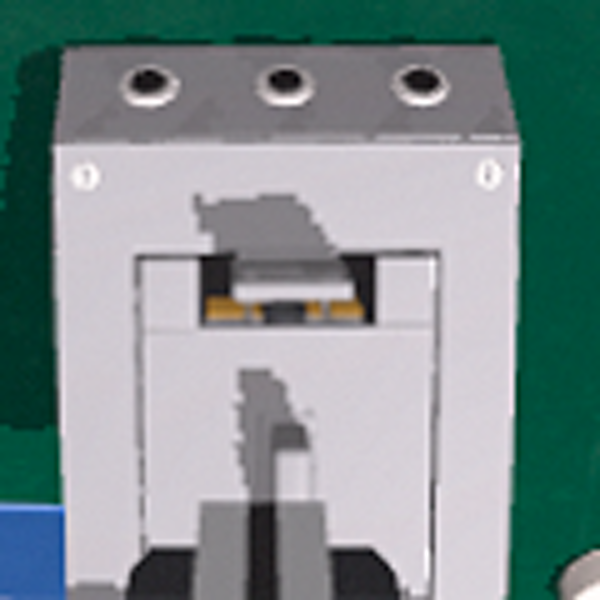

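```bash
python3 - <<'E'
from h import *
p=np.load('w1.npy',allow_pickle=True).item()
z=lambda x,y:(205+x/5-.4,140+y/5-.4)
for nm,q,h in [("FL(right img)",(520,143),0),("FR",(53,145),0),("LL",(440,252),0),("LR",(135,258),0),("tabtop front a",(233,280),.024),("tabtop front b",(352,280),.024),("tabtop back",(294,298),.024),("rib top low a",(277,450),.022),("rib top low b",(313,450),.022),("rib mid",(295,500),.022)]:
    print(nm,ondeck("wrist",*z(*q),h,p)*1000)
E
```

```text
FL(right img) [ 2.3106 49.3181  0.    ]
FR [  1.6841 -49.9894   0.    ]
LL [25.686  32.1369  0.    ]
LR [ 26.1264 -33.0959   0.    ]
tabtop front a [ 26.9206 -12.2974  24.    ]
tabtop front b [27.2437 11.1986 24.    ]
tabtop back [30.6972 -0.2951 24.    ]
rib top low a [62.5194 -3.8317 22.    ]
rib top low b [62.6531  3.5023 22.    ]
rib mid [73.3393 -0.2096 22.    ]
```

```bash
cat >> h.py <<'E'
def tip(deck,l=.073,n=None):
    s,R=st();P=s["tool_pos"]+R[:,2]*l
    print("point now deck mm",RD.T@(P-D0)*1000)
    t=R.T@(D0+RD@np.array(deck)-P);print("shift",t, "per row",t/(n or 1))
    print("tool axes in deck:\n",RD.T@R)
E
python3 -c "
from h import *
tip([.003,-.0003,.011],n=4)"
```

```text
t 5.6 q [-0.988  -0.159   0.7043  2.4423  0.5444  0.4378  0.7877] p [0.4377 0.0121 0.2529] 
R cols logger:  
 [[-0.9009 -0.0079  0.434 ]
 [ 0.0032  0.9997  0.025 ]
 [-0.4341  0.024  -0.9006]] 
 tilt fwd deg 25.731518232531787 side 1.4343021240289824 F [-0.7931  4.0265 -0.7642] w 8.945843057350667e-06
point now deck mm [ 37.3556  -8.3976 158.3523]
shift [0.0102 0.0043 0.1511] per row [0.0025 0.0011 0.0378]
tool axes in deck:
 [[-0.9869  0.0072 -0.161 ]
 [ 0.0032  0.9997  0.025 ]
 [ 0.1611  0.0242 -0.9866]]
```

>>> {"method": "arm_command", "body": {"slide": [[0.006, 0.002, 0.036], [0.005, 0.002, 0.036], [0, 0.001, 0.036], [0, 0, 0.03], [0, 0, 0.012], [0, 0, 0]], "turn": [0, 0, 0, 0, 0, 0]}}

```text
time: 6.2
tool_pos: [0.4699, 0.013, 0.1791]
tcp_rot: [0.077, 2.686, -0.02]
contact_force: [-0.3, -0.3, 0.7]
grip_width: 0.0002
```

```bash
python3 -c "
from h import *
tip([.013,-.0003,.010],n=1)
p=r.camera_params('wrist');np.save('w2.npy',p,allow_pickle=True)
cv2.imwrite('pics/w2.png',cv2.resize(r.camera('wrist')[130:290,160:360,::-1],None,fx=3,fy=3,interpolation=2))
"
```

```text
t 6.2 q [-0.4456  0.1407  0.2217  2.4345  0.6344  0.1642  0.6739] p [0.4699 0.013  0.1791] 
R cols logger:  
 [[-0.8982 -0.0083  0.4394]
 [-0.0082  1.      0.0021]
 [-0.4394 -0.0017 -0.8983]] 
 tilt fwd deg 26.066716783328186 side 0.11907329978632251 F [-0.2956 -0.303   0.6797] w 0.00018569941820495347
point now deck mm [21.7229 -7.0278 79.3953]
shift [-0.0022  0.0066  0.0699] per row [-0.0022  0.0066  0.0699]
tool axes in deck:
 [[-0.9878 -0.0078 -0.1553]
 [-0.0082  1.      0.0021]
 [ 0.1553  0.0033 -0.9879]]
```

View pics/w2.png

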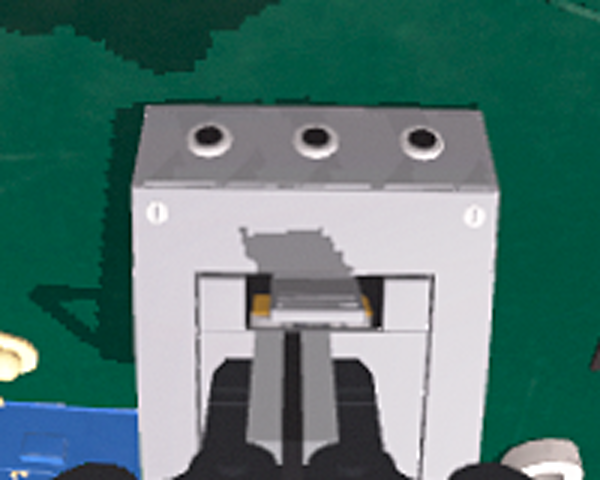

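>>> {"method": "arm_command", "body": {"slide": [[0.004, 0.004, 0.025], [0.002, 0.003, 0.025], [0, 0, 0.01], [0, 0, 0]], "turn": [0, 0, 0, 0]}}

```text
time: 6.65
tool_pos: [0.4828, 0.0137, 0.1508]
tcp_rot: [0.069, 2.684, -0.046]
contact_force: [-0.4, 0.1, 0.6]
grip_width: 0.0001
```

```bash
python3 -c "
from h import *
tip([.013,-.0003,.010],n=1)
"
```

```text
t 6.65 q [-0.2038  0.2289 -0.0457  2.4148  1.1974  0.1728  0.1164] p [0.4828 0.0137 0.1508] 
R cols logger:  
 [[-0.8971 -0.0096  0.4418]
 [-0.0181  0.9997 -0.0149]
 [-0.4415 -0.0213 -0.897 ]] 
 tilt fwd deg 26.222541000031896 side -0.851805428135911 F [-0.4093  0.0816  0.5908] w 8.765743906204085e-05
point now deck mm [16.2546 -6.6964 48.8325]
shift [-0.0028  0.0069  0.0388] per row [-0.0028  0.0069  0.0388]
tool axes in deck:
 [[-0.9881 -0.0201 -0.1526]
 [-0.0181  0.9997 -0.0149]
 [ 0.1528 -0.0119 -0.9882]]
```

>>> {"method": "arm_command", "body": {"slide": [[0.003, 0.006, 0.02], [0.002, 0.004, 0.02], [0.002, 0.003, 0.015], [0, 0, 0]], "turn": [0, 0, 0, 0]}}

```text
time: 7.05
tool_pos: [0.5004, 0.0224, 0.1115]
tcp_rot: [0.065, 2.675, -0.058]
contact_force: [0.1, -0.4, -0.8]
grip_width: 0.0002
```

```bash
python3 -c "
from h import *
tip([.013,-.0003,.010],n=1)
"
```

```text
t 7.05 q [-0.1596  0.3473 -0.1162  2.3965  1.7609  0.2095 -0.4569] p [0.5004 0.0224 0.1115] 
R cols logger:  
 [[-0.8932 -0.0105  0.4495]
 [-0.0231  0.9995 -0.0224]
 [-0.449  -0.0304 -0.893 ]] 
 tilt fwd deg 26.718261107606647 side -1.2857448293696792 F [ 0.1296 -0.3966 -0.8481] w 0.00022793903920652334
point now deck mm [8.1887 2.527  6.8391]
shift [-0.0042 -0.003  -0.0038] per row [-0.0042 -0.003  -0.0038]
tool axes in deck:
 [[-0.9892 -0.0261 -0.144 ]
 [-0.0231  0.9995 -0.0224]
 [ 0.1445 -0.0189 -0.9893]]
```

>>> {"method": "arm_command", "body": {"slide": [[-0.001, -0.003, -0.003], [-0.002, 0, 0], [-0.002, 0, 0], [-0.002, 0, 0]], "turn": [0, 0, 0, 0]}}

```text
time: 7.45
tool_pos: [0.5044, 0.0193, 0.1208]
tcp_rot: [0.062, 2.674, -0.064]
contact_force: [-3.6, 0.4, -5.9]
grip_width: -0.0
```

```bash
python3 -c "
from h import *
tip([.013,-.0003,.010],n=1)
"
```

```text
t 7.45 q [-0.1814  0.3283 -0.0827  2.3876  1.6453  0.1943 -0.3322] p [0.5044 0.0193 0.1208] 
R cols logger:  
 [[-0.8924 -0.0119  0.4511]
 [-0.0263  0.9993 -0.0257]
 [-0.4505 -0.0349 -0.8921]] 
 tilt fwd deg 26.826001195958604 side -1.4750565830484912 F [-3.5697  0.3841 -5.9284] w -4.369052878789359e-06
point now deck mm [17.1176 -0.4664 12.0055]
shift [0.0038 0.0003 0.0026] per row [0.0038 0.0003 0.0026]
tool axes in deck:
 [[-0.9894 -0.0297 -0.1421]
 [-0.0263  0.9993 -0.0257]
 [ 0.1428 -0.0217 -0.9895]]
```

>>> {"method": "arm_command", "body": {"slide": [[-0.002, 0, 0], [-0.002, 0, 0]], "turn": [0, 0]}}

```text
time: 7.65
tool_pos: [0.5077, 0.0193, 0.123]
tcp_rot: [0.061, 2.674, -0.064]
contact_force: [-2.5, 0.5, -0.2]
grip_width: 0.0001
```

```bash
python3 -c "
from h import *
tip([.013,-.0003,.010],n=1)
p=r.camera_params('wrist');np.save('w3.npy',p,allow_pickle=True)
cv2.imwrite('pics/w3.png',cv2.resize(r.camera('wrist')[130:290,160:360,::-1],None,fx=3,fy=3,interpolation=2))
"
```

```text
t 7.65 q [-0.1842  0.3267 -0.0772  2.38    1.5986  0.1913 -0.2828] p [0.5077 0.0193 0.123 ] 
R cols logger:  
 [[-0.8925 -0.0122  0.4509]
 [-0.0268  0.9993 -0.026 ]
 [-0.4503 -0.0353 -0.8922]] 
 tilt fwd deg 26.812247992315115 side -1.490600215435964 F [-2.5328  0.5402 -0.1898] w 5.6930458171517245e-05
point now deck mm [21.1003 -0.324  11.8951]
shift [0.0077 0.0003 0.003 ] per row [0.0077 0.0003 0.003 ]
tool axes in deck:
 [[-0.9894 -0.0302 -0.1424]
 [-0.0268  0.9993 -0.026 ]
 [ 0.1431 -0.0219 -0.9895]]
```

View pics/w3.png

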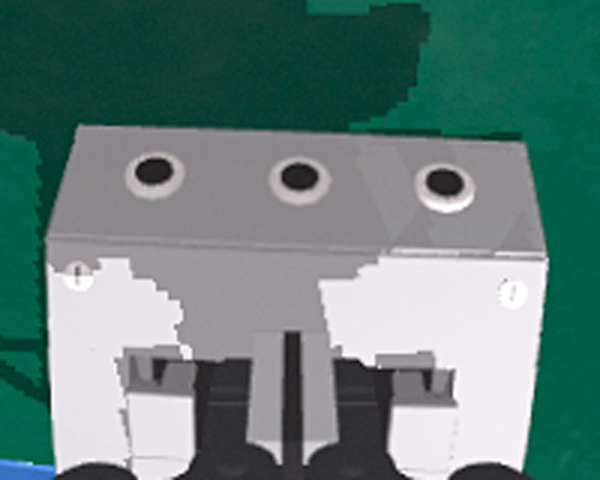

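>>> {"method": "arm_command", "body": {"slide": [[0, 0, 0], [0, 0, 0], [0, 0, 0], [0, 0, 0]], "turn": [0, 0, 0, 0]}}

```text
time: 8.1
tool_pos: [0.5086, 0.0191, 0.1234]
tcp_rot: [0.062, 2.673, -0.064]
contact_force: [-2.1, 0.6, -1.0]
grip_width: 0.0002
```

```bash
python3 -c "
from h import *
tip([.013,-.0003,.010],n=1)
cv2.imwrite('pics/w4.png',cv2.resize(r.camera('wrist')[130:290,160:360,::-1],None,fx=3,fy=3,interpolation=2))
cv2.imwrite('pics/s4.png',cv2.resize(r.camera('side')[95:205,180:300,::-1],None,fx=5,fy=5,interpolation=2))
"
```

```text
t 8.1 q [-0.1839  0.3266 -0.0767  2.3787  1.5972  0.1912 -0.2813] p [0.5086 0.0191 0.1234] 
R cols logger:  
 [[-0.892  -0.0116  0.4519]
 [-0.0261  0.9993 -0.026 ]
 [-0.4513 -0.035  -0.8917]] 
 tilt fwd deg 26.874578773323663 side -1.491433547632496 F [-2.051   0.56   -1.0185] w 0.00017957562664495475
point now deck mm [22.1513 -0.4136 11.7626]
shift [0.0088 0.0004 0.003 ] per row [0.0088 0.0004 0.003 ]
tool axes in deck:
 [[-0.9895 -0.0296 -0.1413]
 [-0.0261  0.9993 -0.026 ]
 [ 0.142  -0.0221 -0.9896]]
```

View pics/w4.png

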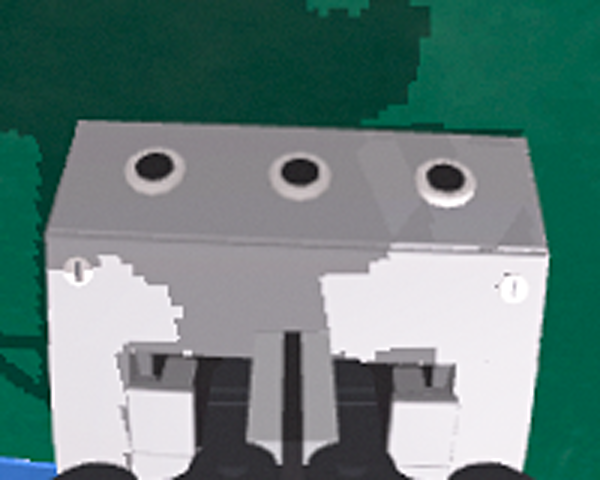

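View pics/s4.png

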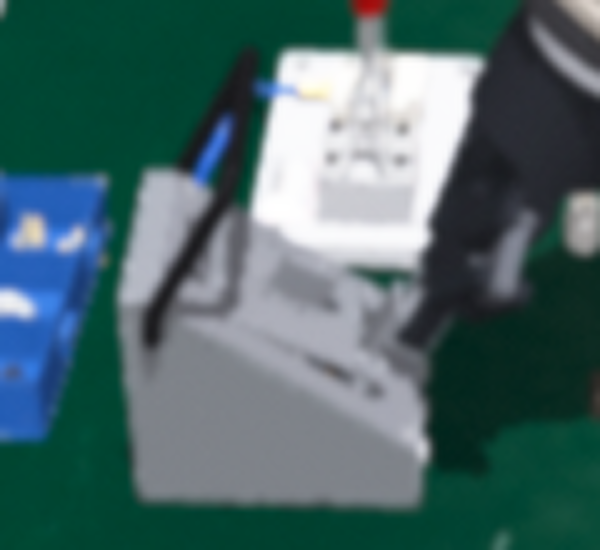

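>>> {"method": "arm_command", "body": {"slide": [[0.01, 0, 0], [0.005, 0, -0.02], [0, 0, -0.03], [0, 0, -0.03]], "turn": [0, 0, 0, 0]}}

```text
time: 8.6
tool_pos: [0.4699, 0.0219, 0.1706]
tcp_rot: [0.063, 2.67, -0.072]
contact_force: [0.2, -0.4, 0.6]
grip_width: 0.0001
```

```bash
python3 -c "
from h import *
tip([.0754,-.0003,.060],n=1)
p=r.camera_params('wrist');np.save('w5.npy',p,allow_pickle=True)
cv2.imwrite('pics/w5.png',cv2.resize(r.camera('wrist')[130:290,160:360,::-1],None,fx=4,fy=4,interpolation=2)[:600])
"
```

```text
t 8.6 q [-0.2096  0.1673 -0.0889  2.4306  1.0934  0.2317  0.1932] p [0.4699 0.0219 0.1706] 
R cols logger:  
 [[-0.8907 -0.0097  0.4545]
 [-0.0268  0.9992 -0.0313]
 [-0.4538 -0.04   -0.8902]] 
 tilt fwd deg 27.04944614740806 side -1.791288702258302 F [ 0.1734 -0.4031  0.5607] w 5.3479914484157434e-05
point now deck mm [17.6311 -0.6267 72.6024]
shift [-0.0589 -0.0011  0.0045] per row [-0.0589 -0.0011  0.0045]
tool axes in deck:
 [[-0.9899 -0.0309 -0.1383]
 [-0.0268  0.9992 -0.0313]
 [ 0.1391 -0.0272 -0.9899]]
```

View pics/w5.png

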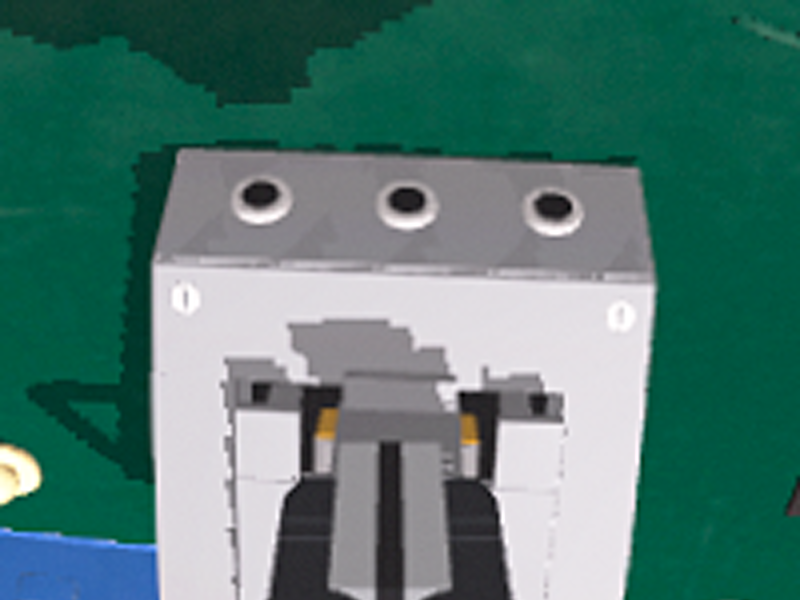

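>>> {"method": "arm_command", "body": {"slide": [[-0.015, 0, -0.005], [-0.022, 0, 0.0], [-0.022, 0, 0.0], [0, 0, 0]], "turn": [0.01, 0.01, 0.01, 0], "jaw": 0.034}}

```text
time: 9.05
tool_pos: [0.5219, 0.02, 0.2078]
tcp_rot: [0.105, 2.662, -0.059]
contact_force: [0.7, -0.1, -0.0]
grip_width: 0.0339
```

```bash
python3 -c "
from h import *
tip([.0754,-.0003,.0095],n=1)
p=r.camera_params('wrist');np.save('w6.npy',p,allow_pickle=True)
cv2.imwrite('pics/w6.png',cv2.resize(r.camera('wrist')[130:330,140:380,::-1],None,fx=3,fy=3,interpolation=2)[:600])
"
```

```text
t 9.05 q [-0.0901  0.1689 -0.1732  2.2995  0.7422  0.3026  0.5649] p [0.5219 0.02   0.2078] 
R cols logger:  
 [[-0.888   0.0185  0.4595]
 [ 0.0055  0.9995 -0.0297]
 [-0.4598 -0.0238 -0.8877]] 
 tilt fwd deg 27.367599931585193 side -1.7012471189924385 F [ 0.7165 -0.0774 -0.0436] w 0.033949787008002746
point now deck mm [81.9978  1.049  73.1663]
shift [-0.0019  0.0006  0.064 ] per row [-0.0019  0.0006  0.064 ]
tool axes in deck:
 [[-0.9911  0.0015 -0.1328]
 [ 0.0055  0.9995 -0.0297]
 [ 0.1327 -0.0302 -0.9907]]
```

View pics/w6.png

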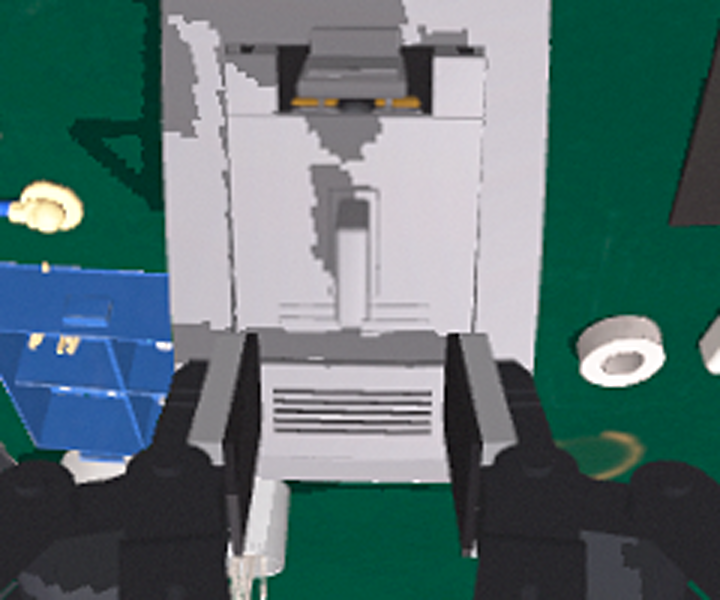

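```bash
cat >> h.py <<'E'
def oncover(n,u,v,h,p,a=8,S=.1095):
    a=np.deg2rad(a);o,d=ray(n,u,v,p);o=RD.T@(o-D0);d=RD.T@d
    nz=np.array([np.sin(a),0,np.cos(a)]);nx=np.array([np.cos(a),0,-np.sin(a)])
    e=np.array([S,0,0]);k=(h-nz@(o-e))/(nz@d);P=o+k*d
    return np.array([nx@(P-e)+.084,P[1],h])*1000, P*1000
E
python3 - <<'E'
from h import *
p=np.load('w6.npy',allow_pickle=True).item()
z=lambda x,y:(140+x/3-.33,130+y/3-.33)
for nm,q,h in [("rib lo L",(337,228),.022),("rib lo R",(369,228),.022),("rib hi",(353,322),.022),("upper edge",(353,331),0),("tabtop front L",(312,28),.024),("tabtop R",(397,28),.024),("low edge L",(228,45),0),("low edge R",(484,45),0)]:
    print(nm,*oncover("wrist",*z(*q),h,p))
E
```

```text
rib lo L [36.9203 -3.5009 22.    ] [65.9403 -3.5009 28.3381]
rib lo R [36.8705  3.8039 22.    ] [65.891   3.8039 28.3451]
rib hi [61.1014  0.0328 22.    ] [89.8861  0.0328 24.9728]
upper edge [75.4456 -0.6927  0.    ] [101.0288  -0.6927   1.1905]
tabtop front L [-9.2603 -8.2251 24.    ] [20.4874 -8.2251 36.7458]
tabtop R [-9.2558  9.7314 24.    ] [20.492   9.7314 36.7451]
low edge L [ -1.5635 -30.5266   0.    ] [ 24.7692 -30.5266  11.9081]
low edge R [-1.5928 31.1169  0.    ] [24.7402 31.1169 11.9122]
```

>>> {"method": "arm_command", "body": {"slide": [[-0.001, 0.0005, 0.02], [-0.001, 0.0005, 0.02], [0, 0, 0.016], [0, 0, 0.006], [0, 0, 0]], "turn": [0, 0, 0, 0, 0]}}

```text
time: 9.6
tool_pos: [0.5487, 0.0159, 0.1488]
tcp_rot: [0.104, 2.666, -0.063]
contact_force: [-1.0, 0.7, 0.1]
grip_width: 0.0342
```

```bash
python3 -c "
from h import *
tip([.0754,.000,.009],n=1)
"
```

```text
t 9.6 q [-0.2078  0.317  -0.0204  2.2897  1.1023  0.1896  0.2106] p [0.5487 0.0159 0.1488] 
R cols logger:  
 [[-0.8897  0.0182  0.4562]
 [ 0.0041  0.9995 -0.0319]
 [-0.4565 -0.0265 -0.8893]] 
 tilt fwd deg 27.15600477292593 side -1.8275580713781154 F [-1.0406  0.6896  0.0655] w 0.03423382830709616
point now deck mm [69.9997 -1.3546  9.4387]
shift [-0.0054  0.0014 -0.0003] per row [-0.0054  0.0014 -0.0003]
tool axes in deck:
 [[-0.9907 -0.0003 -0.1364]
 [ 0.0041  0.9995 -0.0319]
 [ 0.1363 -0.0321 -0.9901]]
```

>>> {"method": "arm_command", "body": {"slide": [[-0.004, 0.0015, 0], [-0.001, 0, 0], [0, 0, 0]], "turn": [0, 0, 0]}}

```text
time: 9.9
tool_pos: [0.5525, 0.0175, 0.1513]
tcp_rot: [0.103, 2.667, -0.063]
contact_force: [0.2, -0.5, 0.4]
grip_width: 0.0338
```

```bash
python3 -c "
from h import *
tip([.0754,.000,.009],n=1)
cv2.imwrite('pics/w7.png',cv2.resize(r.camera('wrist')[130:330,140:380,::-1],None,fx=3,fy=3,interpolation=2)[:600])
"
```

```text
t 9.9 q [-0.1906  0.3172 -0.0416  2.2787  1.0671  0.2013  0.248 ] p [0.5525 0.0175 0.1513] 
R cols logger:  
 [[-0.8901  0.0175  0.4555]
 [ 0.0033  0.9995 -0.0319]
 [-0.4558 -0.0269 -0.8897]] 
 tilt fwd deg 27.11320428041124 side -1.829206276853854 F [ 0.2076 -0.497   0.3726] w 0.033844539969911915
point now deck mm [74.4376  0.411   9.3293]
shift [-0.001  -0.0004  0.0002] per row [-0.001  -0.0004  0.0002]
tool axes in deck:
 [[-0.9906 -0.0011 -0.1371]
 [ 0.0033  0.9995 -0.0319]
 [ 0.1371 -0.0321 -0.99  ]]
```

View pics/w7.png

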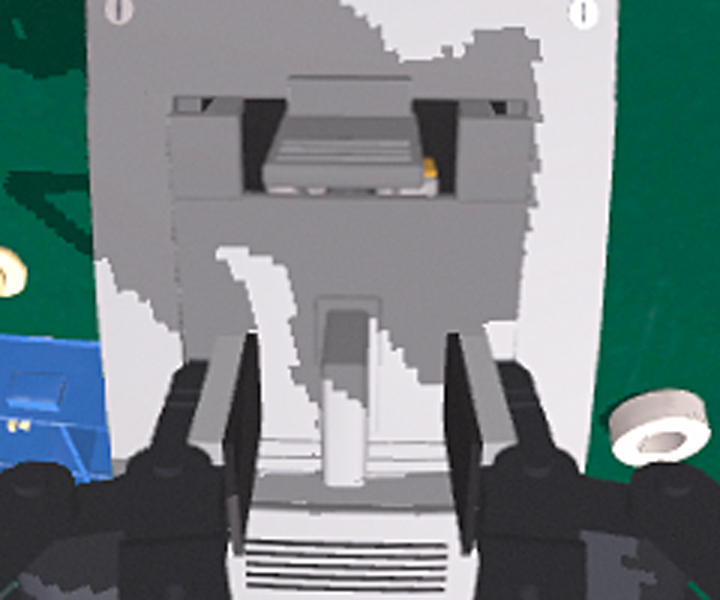

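>>> {"method": "arm_command", "body": {"slide": [[0, 0, 0], [0, 0, 0], [0, 0, 0], [0, 0, 0], [0, 0, 0]], "turn": [0, 0, 0, 0, 0], "jaw": 0, "grip_force": 25}}

```text
time: 10.45
tool_pos: [0.5525, 0.0172, 0.1522]
tcp_rot: [0.104, 2.665, -0.062]
contact_force: [-0.1, 0.0, -1.0]
grip_width: 0.0074
```

```bash
python3 -c "
from h import *
tip([.0754,.000,.009],n=1)
cv2.imwrite('pics/w8.png',cv2.resize(r.camera('wrist')[130:330,140:380,::-1],None,fx=3,fy=3,interpolation=2)[:600])
cv2.imwrite('pics/s8.png',cv2.resize(r.camera('side')[95:205,180:300,::-1],None,fx=5,fy=5,interpolation=2))
"
```

```text
t 10.45 q [-0.1904  0.315  -0.0413  2.2793  1.0667  0.2011  0.2482] p [0.5525 0.0172 0.1522] 
R cols logger:  
 [[-0.8894  0.0181  0.4568]
 [ 0.0041  0.9995 -0.0316]
 [-0.4572 -0.0263 -0.889 ]] 
 tilt fwd deg 27.198494129843375 side -1.8134335928392313 F [-0.0798  0.0204 -1.0485] w 0.0074216467964104
point now deck mm [75.0417  0.1533 10.1189]
shift [-0.0005 -0.0001  0.0011] per row [-0.0005 -0.0001  0.0011]
tool axes in deck:
 [[-0.9908 -0.0003 -0.1357]
 [ 0.0041  0.9995 -0.0316]
 [ 0.1356 -0.0319 -0.9902]]
```

View pics/w8.png

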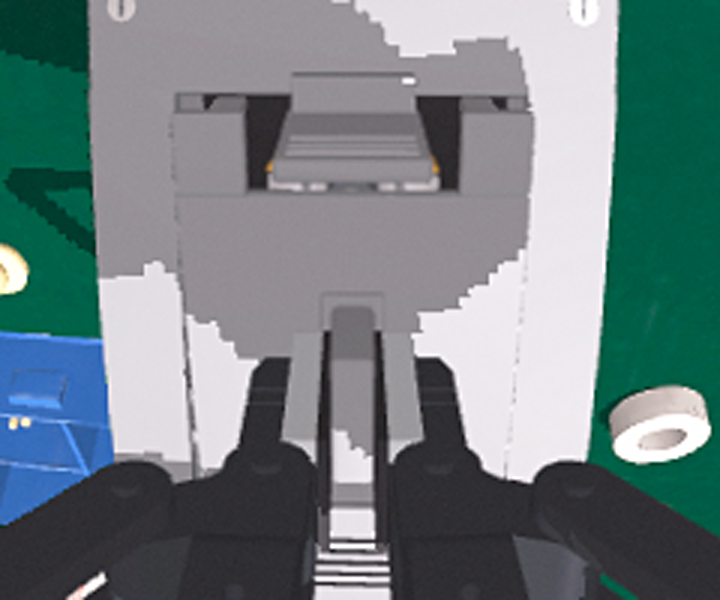

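View pics/s8.png

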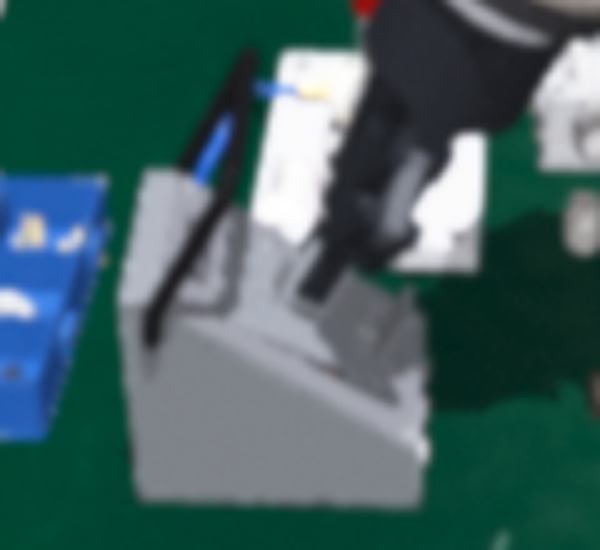

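>>> {"method": "arm_command", "body": {"slide": [[-0.0008, 0, -0.0018], [-0.0008, 0, -0.0018], [-0.0008, 0, -0.0018]], "turn": [0, 0, 0]}}

```text
time: 10.85
tool_pos: [0.5523, 0.0172, 0.1579]
tcp_rot: [0.104, 2.666, -0.063]
contact_force: [6.8, -0.1, -6.5]
grip_width: 0.007
```

```bash
python3 -c "
from h import *
tip([.0782,.000,.015],n=1)
cv2.imwrite('pics/s9.png',cv2.resize(r.camera('side')[95:205,180:300,::-1],None,fx=5,fy=5,interpolation=2))
"
```

```text
t 10.85 q [-0.1651  0.304  -0.0704  2.2747  1.0198  0.2173  0.2985] p [0.5523 0.0172 0.1579] 
R cols logger:  
 [[-0.8898  0.0182  0.456 ]
 [ 0.0039  0.9995 -0.0323]
 [-0.4563 -0.0269 -0.8894]] 
 tilt fwd deg 27.143743938630795 side -1.8487899307918463 F [ 6.7531 -0.1283 -6.5359] w 0.007045924971335813
point now deck mm [78.0643  0.0972 14.9304]
shift [-0.0001 -0.0001 -0.0001] per row [-0.0001 -0.0001 -0.0001]
tool axes in deck:
 [[-0.9906 -0.0006 -0.1366]
 [ 0.0039  0.9995 -0.0323]
 [ 0.1366 -0.0325 -0.9901]]
```

View pics/s9.png

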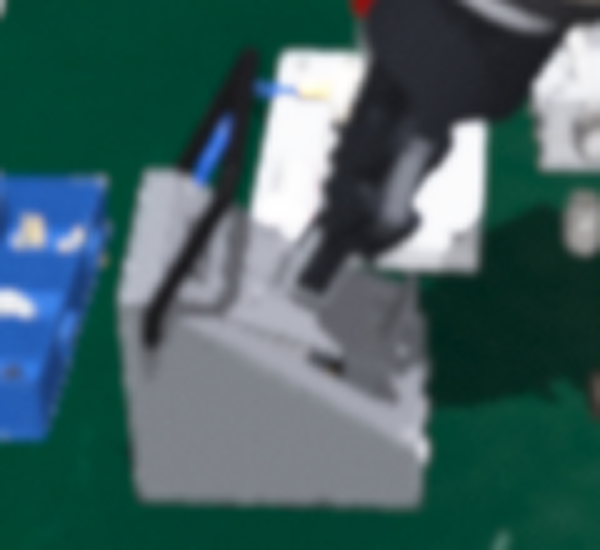

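```bash
python3 -c "
from h import *
p=r.camera_params('wrist')
np.save('w9.npy',p,allow_pickle=True)
for a in (8,10,12,14,16):
    c=np.deg2rad(a);out=[]
    for x,y,z in [(0,.032,0),(0,-.032,0),(.001,.012,.024),(.001,-.012,.024),(.036,0,.022)]:
        P=np.array([.1095+(x-.084)*np.cos(c)+z*np.sin(c),y,-(x-.084)*np.sin(c)+z*np.cos(c)])
        q=proj('wrist',D0+RD@P,p);out.append((q-[140,130]+.33)*3)
    print(a,*out)
cv2.imwrite('pics/w9.png',cv2.resize(r.camera('wrist')[130:330,140:380,::-1],None,fx=3,fy=3,interpolation=2)[:600])
"
```

```text
8 [531.749   87.0012] [172.3091  85.7755] [425.3144 126.2297] [265.8402 125.5012] [347.1424 327.1582]
10 [534.4255  90.9523] [168.5934  89.6678] [426.0833 137.1352] [263.5911 136.3232] [346.7866 336.1178]
12 [537.1634  95.6286] [164.7881  94.2721] [426.8489 149.0699] [261.3181 148.1621] [346.4347 345.43  ]
14 [539.9591 101.0617] [160.897   99.6187] [427.6067 162.0572] [259.029  161.0406] [346.0878 355.0783]
16 [542.8083 107.2835] [156.9255 105.7377] [428.3517 176.1152] [256.7328 174.9757] [345.7467 365.0442]
```

View pics/w9.png

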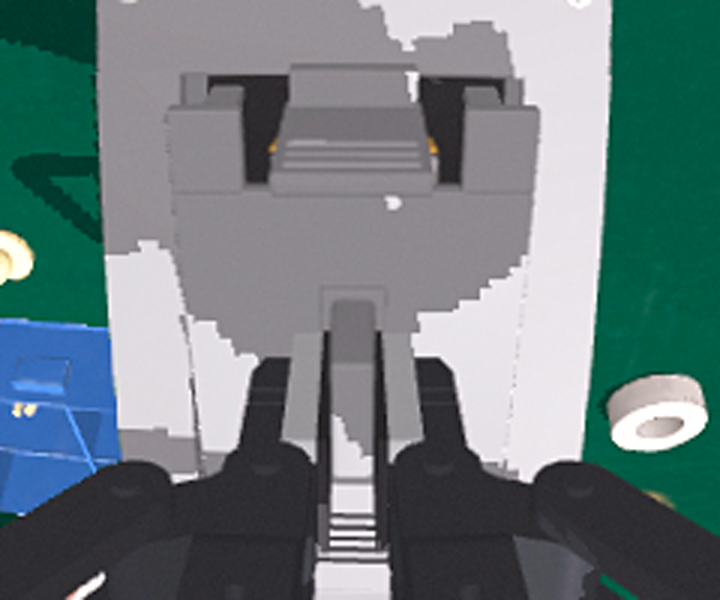

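>>> {"method": "arm_command", "body": {"slide": [[-0.0008, 0, -0.0018], [-0.0008, 0, -0.0018]], "turn": [0, 0]}}

```text
time: 11.15
tool_pos: [0.5524, 0.0172, 0.1621]
tcp_rot: [0.105, 2.666, -0.063]
contact_force: [5.7, -0.6, -7.6]
grip_width: 0.0073
```

```bash
python3 -c "
from h import *
tip([.0782,.000,.015],n=1)
p=r.camera_params('wrist')
for a in (8,10,12,14,16,18):
    c=np.deg2rad(a);out=[]
    for x,y,z in [(0,.032,0),(0,-.032,0),(.001,.012,.024),(.001,-.012,.024)]:
        P=np.array([.1095+(x-.084)*np.cos(c)+z*np.sin(c),y,-(x-.084)*np.sin(c)+z*np.cos(c)])
        q=proj('wrist',D0+RD@P,p);out.append((q-[140,130]+.33)*3)
    print(a,*out)
cv2.imwrite('pics/w10.png',cv2.resize(r.camera('wrist')[130:330,140:380,::-1],None,fx=3,fy=3,interpolation=2)[:600])
cv2.imwrite('pics/s10.png',cv2.resize(r.camera('side')[95:205,180:300,::-1],None,fx=5,fy=5,interpolation=2))
"
```

```text
t 11.15 q [-0.1491  0.2965 -0.0883  2.2713  0.9908  0.2271  0.3293] p [0.5524 0.0172 0.1621] 
R cols logger:  
 [[-0.8897  0.0185  0.4561]
 [ 0.0043  0.9995 -0.0322]
 [-0.4565 -0.0267 -0.8893]] 
 tilt fwd deg 27.15390750940171 side -1.8432127733227042 F [ 5.6835 -0.5563 -7.6314] w 0.007337315294687012
point now deck mm [80.5776  0.1129 18.2254]
shift [ 0.0019 -0.      0.0035] per row [ 0.0019 -0.      0.0035]
tool axes in deck:
 [[-0.9906 -0.0002 -0.1364]
 [ 0.0043  0.9995 -0.0322]
 [ 0.1364 -0.0324 -0.9901]]
8 [529.0576  73.2153] [175.8528  72.2743] [424.3781 109.2027] [268.1164 108.6376]
10 [531.6486  76.8445] [172.2545  75.8571] [425.1275 119.5516] [265.9443 118.9136]
12 [534.2994  81.1766] [168.5696  80.1309] [425.8751 130.8997] [263.7482 130.1776]
14 [537.0068  86.2424] [164.8018  85.125 ] [426.6169 143.2713] [261.5353 142.453 ]
16 [539.767   92.0727] [160.9557  90.8688] [427.3482 156.6859] [259.3141 155.7582]
18 [542.575   98.6983] [157.0373  97.3914] [428.0639 171.157 ] [257.0939 170.106 ]
```

View pics/w10.png

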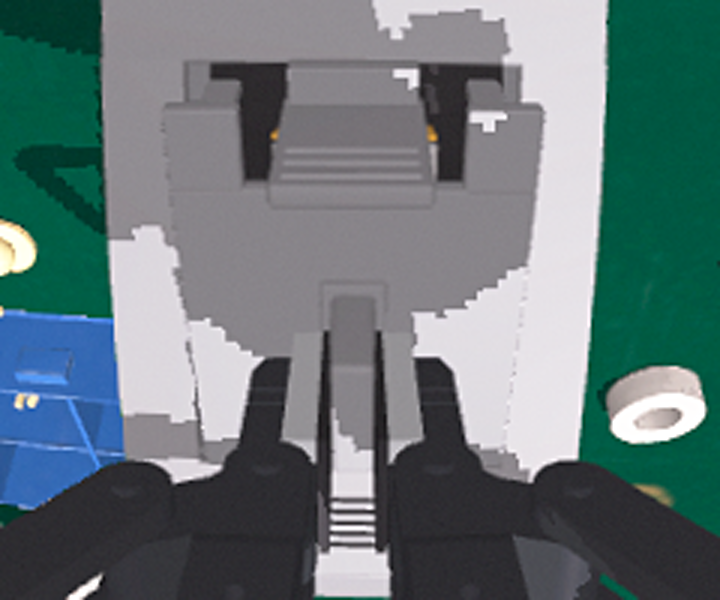

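View pics/s10.png

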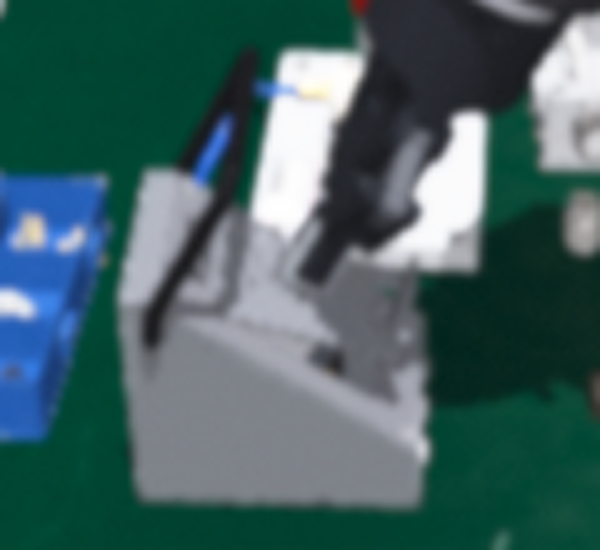

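>>> {"method": "arm_command", "body": {"slide": [[0.003, 0, -0.0005], [0.003, 0, -0.0005], [0.003, 0, -0.0005]], "turn": [0, 0, 0]}}

```text
time: 11.55
tool_pos: [0.5437, 0.0176, 0.1593]
tcp_rot: [0.106, 2.666, -0.063]
contact_force: [0.2, -1.0, -1.8]
grip_width: 0.007
```

```bash
python3 -c "
from h import *
tip([.0652,.000,.023],n=1)
"
```

```text
t 11.55 q [-0.171   0.2902 -0.0698  2.2919  1.0356  0.2169  0.2756] p [0.5437 0.0176 0.1593] 
R cols logger:  
 [[-0.8895  0.0193  0.4565]
 [ 0.0051  0.9995 -0.0322]
 [-0.4568 -0.0263 -0.8892]] 
 tilt fwd deg 27.174414870086487 side -1.8458459051301654 F [ 0.1774 -0.9612 -1.846 ] w 0.007041070883064333
point now deck mm [71.8612 -0.0211 21.02  ]
shift [ 0.0069 -0.     -0.0011] per row [ 0.0069 -0.     -0.0011]
tool axes in deck:
 [[-0.9907  0.0007 -0.1361]
 [ 0.0051  0.9995 -0.0322]
 [ 0.136  -0.0326 -0.9902]]
```

Force is low, sliding freely. Continue drawing.

>>> {"method": "arm_command", "body": {"slide": [[0.003, 0, -0.0005], [0.003, 0, -0.0005], [0.002, 0, -0.0005], [0, 0, 0]], "turn": [0, 0, 0, 0]}}

```text
time: 11.95
tool_pos: [0.5344, 0.0185, 0.1567]
tcp_rot: [0.105, 2.666, -0.063]
contact_force: [0.1, 1.0, -1.4]
grip_width: 0.0073
```

```bash
python3 -c "
from h import *
tip([.0642,.000,.023],n=1)
cv2.imwrite('pics/w11.png',cv2.resize(r.camera('wrist')[130:330,140:380,::-1],None,fx=3,fy=3,interpolation=2)[:600])
cv2.imwrite('pics/s11.png',cv2.resize(r.camera('side')[95:205,180:300,::-1],None,fx=5,fy=5,interpolation=2))
"
```

```text
t 11.95 q [-0.1919  0.2835 -0.054   2.3129  1.0828  0.2089  0.2204] p [0.5344 0.0185 0.1567] 
R cols logger:  
 [[-0.8897  0.0185  0.4561]
 [ 0.0043  0.9995 -0.0321]
 [-0.4564 -0.0266 -0.8894]] 
 tilt fwd deg 27.150657952578026 side -1.8402772089951493 F [ 0.1254  0.9915 -1.356 ] w 0.007263028622494904
point now deck mm [62.7066  0.2743 24.2061]
shift [-0.0016 -0.0002  0.001 ] per row [-0.0016 -0.0002  0.001 ]
tool axes in deck:
 [[-0.9906 -0.0001 -0.1365]
 [ 0.0043  0.9995 -0.0321]
 [ 0.1364 -0.0324 -0.9901]]
```

View pics/w11.png

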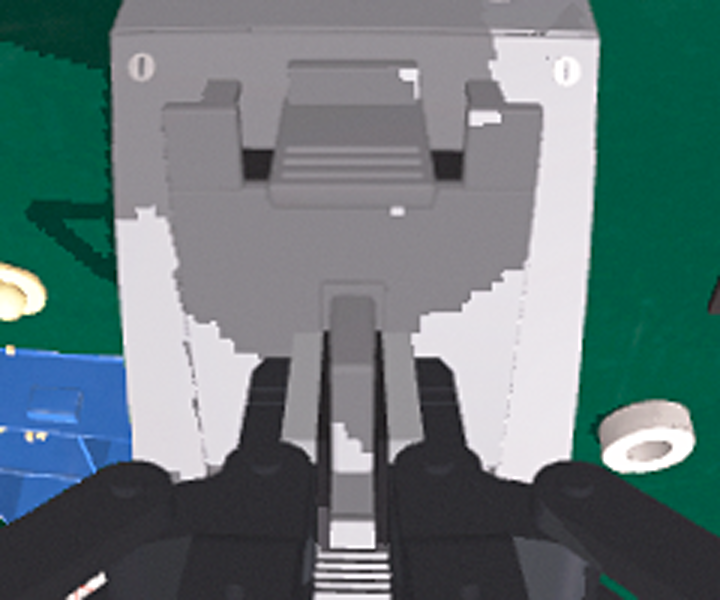

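View pics/s11.png

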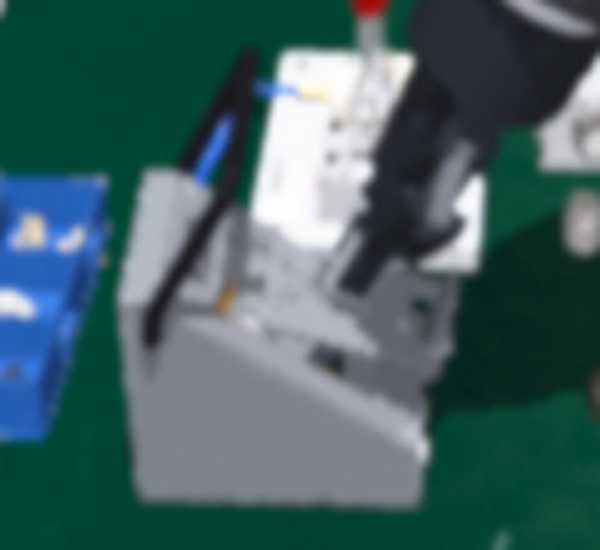

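>>> {"method": "arm_command", "body": {"slide": [[0.001, 0, -0.008], [0.002, 0, -0.015], [0.003, -0.001, -0.02], [0.003, -0.001, -0.02], [0.003, -0.001, -0.02]], "turn": [0, 0, 0, 0, 0], "jaw": 0, "grip_force": 35}}

```text
time: 12.55
tool_pos: [0.4852, 0.0221, 0.2253]
tcp_rot: [0.103, 2.67, -0.063]
contact_force: [0.8, 1.3, -0.6]
grip_width: 0.0067
```

```bash
python3 -c "
from h import *
tip([.0642,.000,.10],n=1)
cv2.imwrite('pics/s12.png',cv2.resize(r.camera('side')[55:205,170:370,::-1],None,fx=4,fy=4,interpolation=2))
"
```

```text
t 12.55 q [-0.0422  0.083  -0.2474  2.3466  0.6521  0.3457  0.6324] p [0.4852 0.0221 0.2253] 
R cols logger:  
 [[-0.8916  0.0173  0.4525]
 [ 0.003   0.9995 -0.0323]
 [-0.4528 -0.0274 -0.8912]] 
 tilt fwd deg 26.91826820847883 side -1.8496193704695512 F [ 0.8276  1.2586 -0.61  ] w 0.006718359497400768
point now deck mm [ 61.3825   0.5279 108.716 ]
shift [-0.004  -0.0002  0.0082] per row [-0.004  -0.0002  0.0082]
tool axes in deck:
 [[-0.9901 -0.0016 -0.1405]
 [ 0.003   0.9995 -0.0323]
 [ 0.1405 -0.0324 -0.9896]]
```

View pics/s12.png

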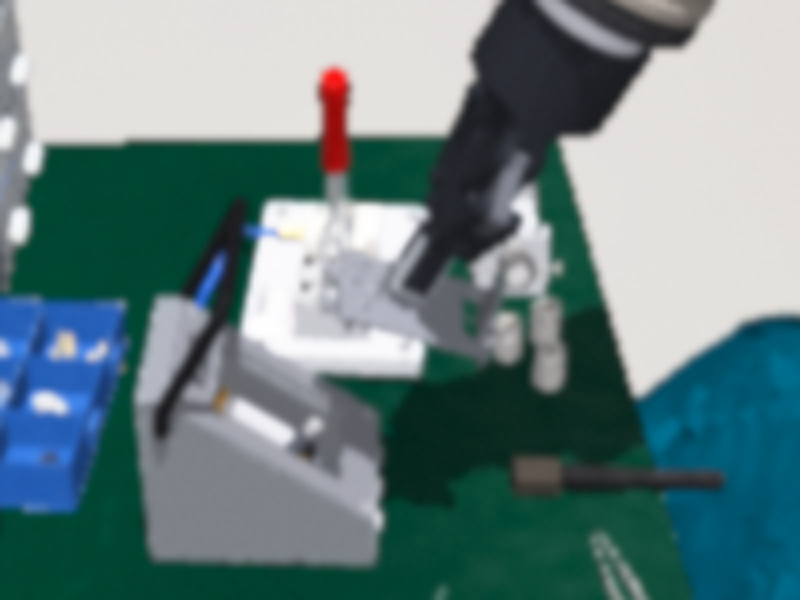

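>>> {"method": "arm_command", "body": {"slide": [[0.02, 0, -0.02], [0.03, 0, -0.02], [0.035, 0, -0.018], [0.035, 0, -0.018], [0.035, 0, -0.018]], "turn": [0, 0, 0, 0, 0]}}

```text
time: 13.1
tool_pos: [0.3997, 0.026, 0.2564]
tcp_rot: [0.113, 2.667, -0.022]
contact_force: [0.2, -0.1, -0.2]
grip_width: 0.007
```

```bash
python3 -c "
from h import *
st()
"
```

```text
t 13.1 q [ 0.3493 -0.1347 -0.6305  2.4492  0.2419  0.3686  0.9849] p [0.3997 0.026  0.2564] 
R cols logger:  
 [[-0.8904  0.0172  0.4548]
 [ 0.017   0.9998 -0.0045]
 [-0.4548  0.0037 -0.8906]] 
 tilt fwd deg 27.05456523048108 side -0.25831111293656767 F [ 0.2456 -0.1374 -0.2011] w 0.006954572634757466
```

>>> {"method": "arm_command", "body": {"slide": [[0.04, 0, -0.02], [0.04, 0, -0.02], [0.04, 0, -0.02]], "turn": [0, 0, 0]}}

```text
time: 13.4
tool_pos: [0.3597, 0.0127, 0.2807]
tcp_rot: [0.156, 2.691, -0.044]
contact_force: [-1.1, 0.9, 0.8]
grip_width: 0.007
```

```bash
python3 -c "
from h import *
st()
"
```

```text
t 13.4 q [ 0.7479 -0.3295 -0.8684  2.4556 -0.2856  0.4815  1.532 ] p [0.3597 0.0127 0.2807] 
R cols logger:  
 [[-0.901   0.0508  0.4309]
 [ 0.0433  0.9987 -0.0271]
 [-0.4317 -0.0058 -0.902 ]] 
 tilt fwd deg 25.536285609546685 side -1.5548349526196128 F [-1.1173  0.8857  0.7624] w 0.007047749312723228
```

>>> {"method": "arm_command", "body": {"slide": [[0.045, 0, -0.01], [0.045, 0.005, -0.01], [0.045, 0.005, -0.01]], "turn": [0, 0, 0]}}

```text
time: 13.7
tool_pos: [0.3088, 0.0357, 0.3005]
tcp_rot: [0.19, 2.748, -0.062]
contact_force: [0.8, -0.6, 0.2]
grip_width: 0.007
```

```bash
python3 -c "
from h import *
st()
"
```

```text
t 13.7 q [ 0.6782 -0.4944 -0.8174  2.4613 -0.3718  0.6815  1.5382] p [0.3088 0.0357 0.3005] 
R cols logger:  
 [[-0.9232  0.0753  0.3769]
 [ 0.0632  0.997  -0.0445]
 [-0.3791 -0.0173 -0.9252]] 
 tilt fwd deg 22.16563420075389 side -2.5529782741295133 F [ 0.8366 -0.6344  0.2097] w 0.007011081803451155
```

>>> {"method": "arm_command", "body": {"slide": [[0.04, -0.02, -0.01], [0.04, -0.02, -0.01]], "turn": [0, 0]}}

```text
time: 13.9
tool_pos: [0.289, 0.0295, 0.3157]
tcp_rot: [0.189, 2.77, -0.068]
contact_force: [-0.9, -0.2, -0.3]
grip_width: 0.007
```

```bash
python3 -c "
from h import *
st()
cv2.imwrite('pics/s13.png',r.camera('side')[:,:,::-1])
"
```

```text
t 13.9 q [ 0.4016 -0.4951 -0.6129  2.4611 -0.1983  0.7587  1.3547] p [0.289  0.0295 0.3157] 
R cols logger:  
 [[-0.9314  0.074   0.3564]
 [ 0.0609  0.997  -0.0479]
 [-0.3589 -0.0229 -0.9331]] 
 tilt fwd deg 20.903076129158976 side -2.7476661764109513 F [-0.9382 -0.1807 -0.3029] w 0.007036206700769452
```

View pics/s13.png

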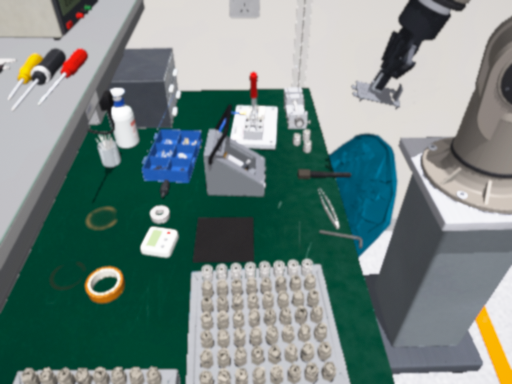

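>>> {"method": "arm_command", "body": {"slide": [[0.045, -0.015, 0.0], [0.045, -0.015, 0.0]], "turn": [0, 0]}}

```text
time: 14.15
tool_pos: [0.2706, 0.0288, 0.3218]
tcp_rot: [0.193, 2.811, -0.081]
contact_force: [-0.3, -0.1, -0.4]
grip_width: 0.0071
```

```bash
python3 -c "
from h import *
st()
"
```

```text
t 14.15 q [ 0.1394 -0.4951 -0.4521  2.4611 -0.0579  0.8476  1.1711] p [0.2706 0.0288 0.3218] 
R cols logger:  
 [[-0.9453  0.0764  0.3173]
 [ 0.0615  0.9965 -0.0565]
 [-0.3205 -0.0339 -0.9466]] 
 tilt fwd deg 18.5293662561986 side -3.2396743160608406 F [-0.3484 -0.1104 -0.4265] w 0.007069742323388557
```

>>> {"method": "arm_command", "body": {"slide": [[0.05, -0.005, 0.0], [0.05, -0.005, 0.0], [0.05, -0.005, 0.0]], "turn": [0, 0, 0]}}

```text
time: 14.45
tool_pos: [0.229, 0.0703, 0.3203]
tcp_rot: [0.214, 2.879, -0.13]
contact_force: [0.8, -0.3, -1.0]
grip_width: 0.007
```

```bash
python3 -c "
from h import *
st()
cv2.imwrite('pics/s14.png',cv2.resize(r.camera('side')[0:150,312:512,::-1],None,fx=4,fy=4))
"
```

```text
t 14.45 q [-0.259  -0.4949 -0.379   2.461   0.0599  1.0057  0.7851] p [0.229  0.0703 0.3203] 
R cols logger:  
 [[-0.9645  0.091   0.2478]
 [ 0.0706  0.9934 -0.0902]
 [-0.2544 -0.0695 -0.9646]] 
 tilt fwd deg 14.406370066334336 side -5.17496098251555 F [ 0.753  -0.3464 -1.0257] w 0.006984557560864888
```

View pics/s14.png

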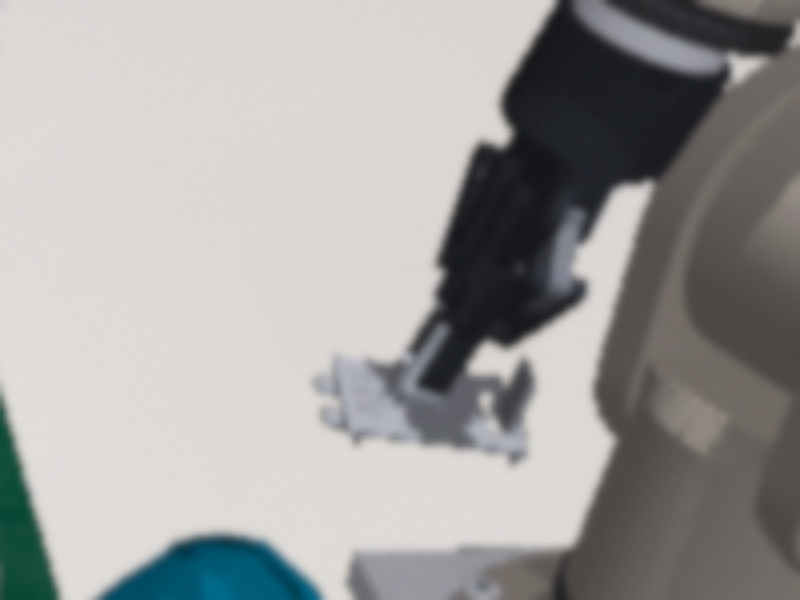

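>>> {"method": "arm_command", "body": {"slide": [[-0.035, -0.03, 0], [-0.03, -0.035, 0], [0, -0.045, 0], [0, -0.045, 0], [0, -0.045, 0]], "turn": [0, 0, 0, 0, 0]}}

```text
time: 15.0
tool_pos: [0.2671, -0.1181, 0.352]
tcp_rot: [0.174, 2.876, -0.126]
contact_force: [2.1, -0.8, -1.0]
grip_width: 0.0068
```

```bash
python3 -c "
from h import *
st()
"
```

```text
t 15.0 q [ 0.0579 -0.4833  0.0453  2.3949  0.1173  0.9711  1.4972] p [ 0.2671 -0.1181  0.352 ] 
R cols logger:  
 [[-0.9649  0.0635  0.2549]
 [ 0.0432  0.9955 -0.0845]
 [-0.2591 -0.0705 -0.9633]] 
 tilt fwd deg 14.823498525701373 side -4.846132122063989 F [ 2.1202 -0.7738 -0.9735] w 0.006819897415674209
```

>>> {"method": "arm_command", "body": {"slide": [[0.045, 0.01, 0], [0.045, 0.01, 0], [0.045, 0.01, 0]], "turn": [0, 0, 0]}}

```text
time: 15.3
tool_pos: [0.2454, -0.1125, 0.3401]
tcp_rot: [0.173, 2.885, -0.119]
contact_force: [-0.3, 0.5, -0.0]
grip_width: 0.0069
```

```bash
python3 -c "
from h import *
st()
"
```

```text
t 15.3 q [ 0.4574 -0.4896 -0.2029  2.4244 -0.0819  0.9382  1.756 ] p [ 0.2454 -0.1125  0.3401] 
R cols logger:  
 [[-0.967   0.0618  0.247 ]
 [ 0.0434  0.9959 -0.0793]
 [-0.2509 -0.0659 -0.9658]] 
 tilt fwd deg 14.348000140828345 side -4.547186824122331 F [-0.3057  0.5022 -0.0483] w 0.006929648658186621
```

>>> {"method": "arm_command", "body": {"slide": [[0.05, 0.0, 0.005], [0.05, 0.0, 0.005], [0.05, 0.0, 0.005]], "turn": [0, 0, 0]}}

```text
time: 15.6
tool_pos: [0.2204, -0.1262, 0.3213]
tcp_rot: [0.171, 2.915, -0.103]
contact_force: [-0.1, -0.2, -0.2]
grip_width: 0.0068
```

```bash
python3 -c "
from h import *
st()
cv2.imwrite('pics/s15.png',cv2.resize(r.camera('side')[0:150,312:512,::-1],None,fx=4,fy=4))
"
```

```text
t 15.6 q [ 0.8544 -0.4938 -0.3806  2.4525 -0.2568  0.9356  2.0795] p [ 0.2204 -0.1262  0.3213] 
R cols logger:  
 [[-0.9743  0.0569  0.2181]
 [ 0.043   0.9968 -0.0679]
 [-0.2212 -0.0568 -0.9736]] 
 tilt fwd deg 12.624583257892048 side -3.895210273640978 F [-0.0855 -0.2087 -0.1729] w 0.006802395061271812
```

View pics/s15.png

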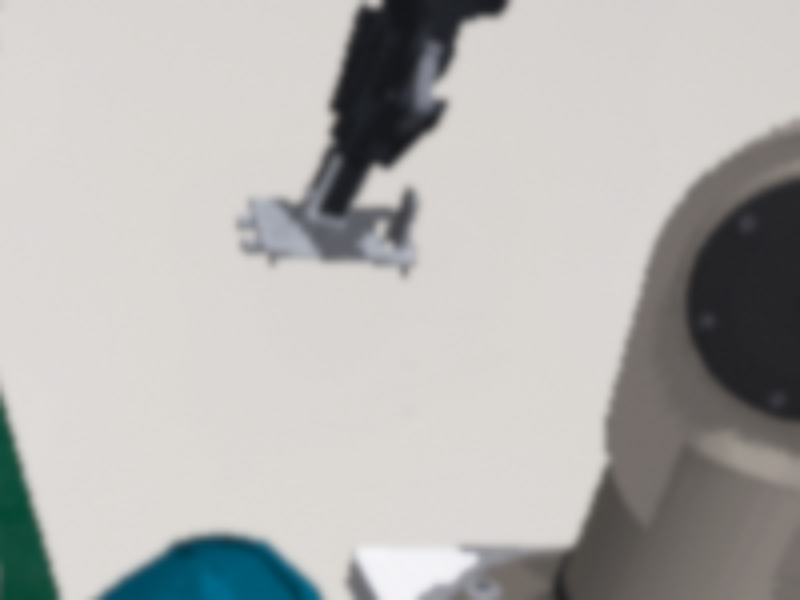

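```bash
python3 -c "
from h import *
s,R=st()
G=s['tool_pos']+R[:,2]*.064
ya=np.arctan2(-R[1,0],-R[0,0])
for pit in (0,3,6,9,12):
  for roll in (0,3):
    C=Ro.from_euler('ZYX',[ya,np.deg2rad(-pit),np.deg2rad(roll)]).as_matrix()
    q=[]
    for P in [(.035,.032,0),(-.049,.032,0),(.035,-.032,0),(-.049,-.032,0)]:
        q.append((proj('side',G+C@(np.array(P)+[0,0,-.013]))-[312,0]+.4)*4)
    print(pit,roll,*q,'slope',(q[1]-q[0])[1]/(q[1]-q[0])[0],(q[3]-q[2])[1]/(q[3]-q[2])[0])
"
```

```text
t 15.65 q [ 0.8671 -0.4939 -0.3819  2.4544 -0.2594  0.9365  2.0875] p [ 0.2182 -0.1278  0.3203] 
R cols logger:  
 [[-0.9745  0.062   0.2157]
 [ 0.0483  0.9965 -0.0679]
 [-0.2192 -0.0558 -0.9741]] 
 tilt fwd deg 12.486048345723301 side -3.8953549641527583 F [-2.6757 -1.6423 -2.1579] w 0.006881880995755947
0 0 [274.2822 243.0331] [428.8271 247.6018] [257.5243 196.0202] [404.1776 200.0694] slope 0.02956254243546936 0.02761065667502577
0 3 [275.0788 240.6304] [429.9023 245.1916] [257.1475 199.2656] [403.7134 203.3324] slope 0.029460810410377132 0.02774727293688442
3 0 [273.8028 239.8359] [426.2215 251.9217] [257.0482 192.9254] [401.7479 204.2585] slope 0.07929343148564423 0.07832154318383237
3 3 [274.7611 237.4332] [427.4529 249.5326] [256.5215 196.1686] [401.135  207.5051] slope 0.0792406008199991 0.07839157571369505
6 0 [273.5123 236.5832] [423.4021 256.1452] [256.7512 189.7767] [399.1142 208.3556] slope 0.13050924494646432 0.13050310022919726
6 3 [274.631  234.1882] [424.7861 253.7848] [256.0759 193.0105] [398.3556 211.5785] slope 0.13050889501556073 0.13050355770487101
9 0 [273.4123 233.2833] [420.3779 260.2615] [256.6346 186.5825] [396.2845 212.3502] slope 0.18356835723784928 0.18451642114120376
9 3 [274.6896 230.9039] [421.9104 257.9374] [255.8126 189.7993] [395.3837 215.5423] slope 0.1836251901576529 0.1844432104179073
12 0 [273.5038 229.945 ] [417.1578 264.2605] [256.6995 183.3509] [393.2674 216.2323] slope 0.23887623686318757 0.24076909408869265
12 3 [274.9375 227.589 ] [418.8346 261.9798] [255.7331 186.5435] [392.2281 219.3865] slope 0.238996294243396 0.24061683464702957
```

```bash
python3 -c "
import cv2
a=cv2.imread('pics/s15.png')[170:300,210:440];cv2.imwrite('pics/s15z.png',cv2.resize(a,None,fx=3.4,fy=3.4,interpolation=2))"
```

```text
(no output)
```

View pics/s15z.png

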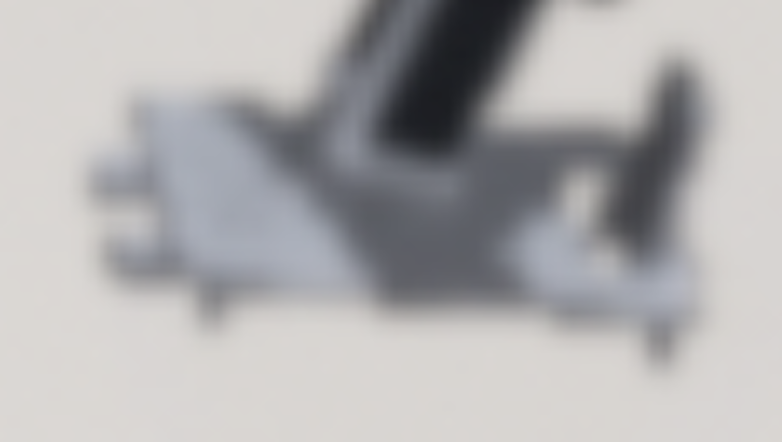

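>>> {"method": "arm_command", "body": {"slide": [[0.05, 0.0, 0.0], [0.05, 0.0, 0.0], [0.05, 0.0, 0.0]], "turn": [0, 0, 0]}}

```text
time: 15.95
tool_pos: [0.1545, -0.1684, 0.3148]
tcp_rot: [0.17, 2.965, -0.046]
contact_force: [0.3, -0.5, -0.0]
grip_width: 0.007
```

```bash
python3 -c "
from h import *
st()
"
```

```text
t 15.95 q [ 1.2477 -0.4949 -0.3807  2.4608 -0.3337  1.029   2.5096] p [ 0.1545 -0.1684  0.3148] 
R cols logger:  
 [[-0.984   0.0501  0.1711]
 [ 0.0458  0.9985 -0.0289]
 [-0.1723 -0.0206 -0.9848]] 
 tilt fwd deg 9.858577595008303 side -1.6548280379896292 F [ 0.3094 -0.518  -0.0129] w 0.006990279973279423
```

>>> {"method": "arm_command", "body": {"slide": [[-0.044, 0.005, 0.004], [-0.044, 0.005, 0.004], [-0.044, 0.005, 0.004], [-0.044, 0.005, 0.004], [-0.044, 0.005, 0.004], [-0.044, 0.005, 0.004], [-0.044, 0.005, 0.004]], "turn": [0, 0, 0, 0, 0, 0, 0]}}

```text
time: 16.65
tool_pos: [0.4717, -0.1773, 0.3432]
tcp_rot: [0.199, 2.948, -0.055]
contact_force: [-0.8, -0.7, -0.7]
grip_width: 0.0071
```

```bash
python3 -c "
from h import *
s,R=st();print(R.T@(np.array([.6174,.193,.32])-s['tool_pos']))
"
```

```text
t 16.65 q [ 1.2288  0.1154 -1.0447  1.9908  0.143   0.9067  1.5546] p [ 0.4717 -0.1773  0.3432] 
R cols logger:  
 [[-0.9801  0.0708  0.1855]
 [ 0.065   0.9972 -0.0371]
 [-0.1876 -0.0243 -0.9819]] 
 tilt fwd deg 10.699222833157961 side -2.1287116333518465 F [-0.7639 -0.733  -0.6741] w 0.00707291143065775
[-0.0894  0.3872  0.0311]
```

>>> {"method": "arm_command", "body": {"slide": [[-0.01, 0.035, 0.0], [-0.01, 0.043, 0.002], [-0.01, 0.043, 0.002], [-0.01, 0.043, 0.002], [-0.01, 0.043, 0.002], [-0.01, 0.043, 0.002], [-0.01, 0.043, 0.002], [-0.01, 0.043, 0.002], [-0.01, 0.03, 0.002], [0, 0, 0]], "turn": [-0.013, -0.013, -0.013, -0.013, -0.013, -0.013, -0.013, -0.013, -0.013, 0]}}

```text
time: 17.65
tool_pos: [0.61, 0.1947, 0.3339]
tcp_rot: [0.036, 2.946, -0.035]
contact_force: [0.0, -0.0, -1.4]
grip_width: 0.007
```

```bash
python3 -c "
from h import *
s,R=st();print('yaw',np.rad2deg(np.arctan2(-R[1,0],-R[0,0])));print(R.T@(np.array([.6174,.193,.18])-s['tool_pos']))
cv2.imwrite('pics/s16.png',cv2.resize(r.camera('side')[80:280,130:330,::-1],None,fx=3,fy=3,interpolation=2))
"
```

```text
t 17.65 q [ 0.3324  0.4495 -1.0338  1.7195  0.5881  1.0992  0.6677] p [0.61   0.1947 0.3339] 
R cols logger:  
 [[-0.9801 -0.0401  0.1946]
 [-0.0434  0.999  -0.0128]
 [-0.1939 -0.021  -0.9808]] 
 tilt fwd deg 11.223855489500238 side -0.7314093694140987 F [ 0.0344 -0.0398 -1.3621] w 0.007036111520229968
yaw -1.2639957570353506
[0.0226 0.0017 0.1524]
```

View pics/s16.png

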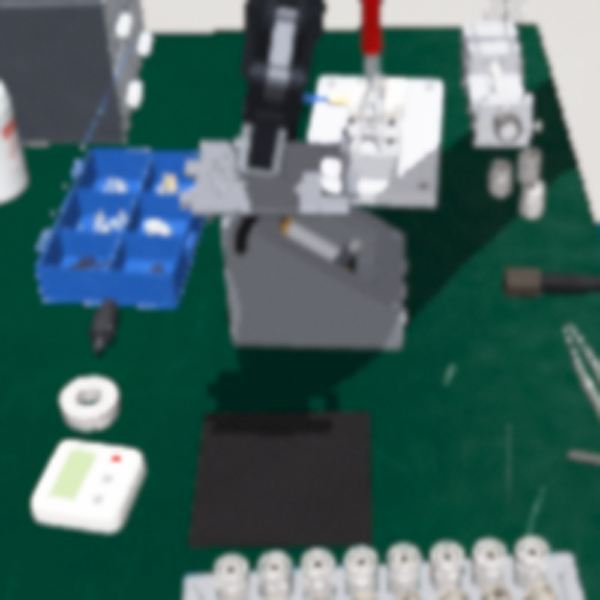

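>>> {"method": "arm_command", "body": {"slide": [[0.0045, 0, 0.03], [0.0045, 0, 0.03], [0.0045, 0.001, 0.03], [0.0045, 0.001, 0.03], [0.0045, 0, 0.03], [0, 0, 0]], "turn": [0, 0, 0, 0, 0, 0]}}

```text
time: 18.3
tool_pos: [0.6189, 0.1867, 0.1773]
tcp_rot: [0.05, 2.944, -0.031]
contact_force: [-0.3, -0.1, -1.3]
grip_width: 0.0068
```

```bash
python3 -c "
from h import *
s,R=st();print('yaw',np.rad2deg(np.arctan2(-R[1,0],-R[0,0])));print(R.T@(np.array([.6174,.193,.12])-s['tool_pos']))
cv2.imwrite('pics/s17.png',cv2.resize(r.camera('side')[130:280,150:300,::-1],None,fx=4,fy=4,interpolation=2))
cv2.imwrite('pics/t17.png',cv2.resize(r.camera('top')[120:230,150:280,::-1],None,fx=5,fy=5,interpolation=2))
"
```

```text
t 18.3 q [ 0.232   0.612  -0.8917  1.851   0.8008  0.8718  0.4825] p [0.6189 0.1867 0.1773] 
R cols logger:  
 [[-0.98   -0.0304  0.1966]
 [-0.0333  0.9994 -0.0112]
 [-0.1962 -0.0176 -0.9804]] 
 tilt fwd deg 11.340497959183688 side -0.6437683570475786 F [-0.3408 -0.0906 -1.3179] w 0.006776267160599628
yaw -1.8551671474798361
[0.0129 0.0072 0.0558]
```

View pics/s17.png

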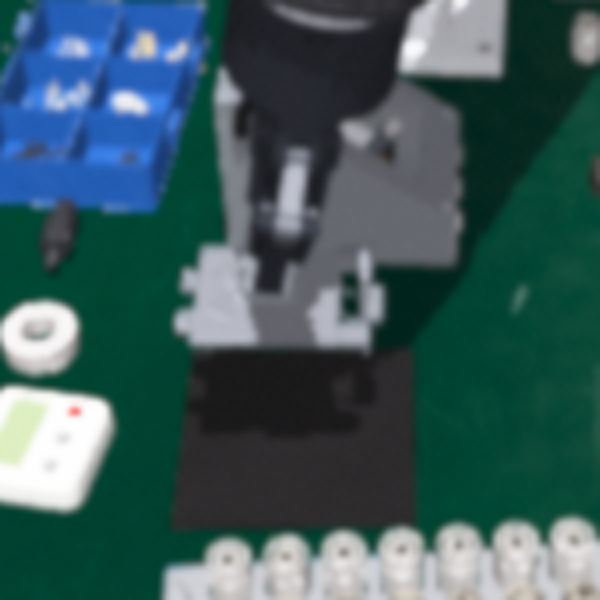

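View pics/t17.png

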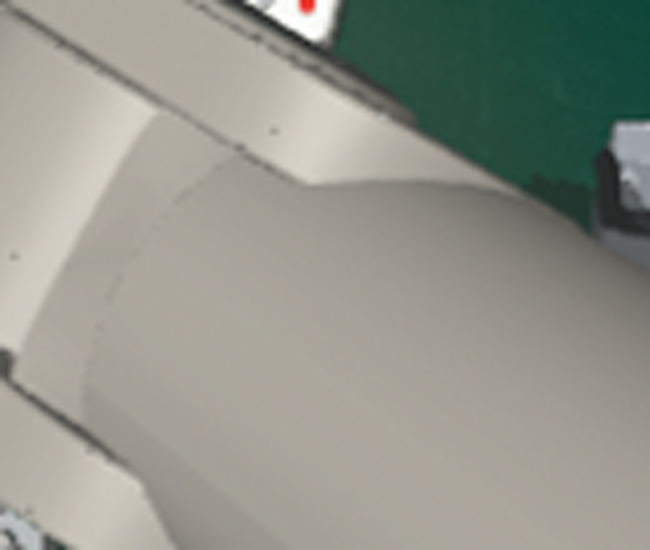

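```bash
python3 -c "
from h import *
for q in [(190,345),(381,320),(372,348),(200,245)]:
    print(onz('side',150+q[0]/4-.4,130+q[1]/4-.4,.101))
s,R=st()
P=s['tool_pos']+R[:,2]*.073;print('rib by arm',P,'mid',P-.007*np.array([np.cos(.03),-np.sin(.03),0]))
for q in [(193,350),(413,348),(417,524),(174,527)]:
    print('mat',onz('side',150+q[0]/4-.4,130+q[1]/4-.4,.003))
"
```

```text
[0.6688 0.2223 0.101 ]
[0.5806 0.2093 0.101 ]
[0.5851 0.2273 0.101 ]
[0.6685 0.1538 0.101 ]
t 18.4 q [ 0.2328  0.6081 -0.8951  1.8474  0.7987  0.8739  0.4844] p [0.6202 0.1882 0.1814] 
R cols logger:  
 [[-0.9791 -0.031   0.2009]
 [-0.0335  0.9994 -0.0093]
 [-0.2004 -0.0158 -0.9796]] 
 tilt fwd deg 11.587369174283456 side -0.5304448906557271 F [ 1.3258  0.0284 -0.3659] w 0.0070670918805215525
rib by arm [0.6348 0.1866 0.1099] mid [0.6278 0.1868 0.1099]
mat [0.6824 0.1301 0.003 ]
mat [0.5631 0.133  0.003 ]
mat [0.5654 0.2521 0.003 ]
mat [0.6838 0.2497 0.003 ]
```

```bash
python3 -c "
from h import *
s,R=st();print(R.T@np.array([-.004,.004,-.072]))"
```

```text
t 18.4 q [ 0.2328  0.6081 -0.8951  1.8474  0.7987  0.8739  0.4844] p [0.6202 0.1882 0.1814] 
R cols logger:  
 [[-0.9791 -0.031   0.2009]
 [-0.0335  0.9994 -0.0093]
 [-0.2004 -0.0158 -0.9796]] 
 tilt fwd deg 11.587369174283456 side -0.5304448906557271 F [ 1.3258  0.0284 -0.3659] w 0.0070670918805215525
[0.0185 0.005  0.0696]
```

>>> {"method": "arm_command", "body": {"slide": [[0.005, 0.001, 0.02], [0.005, 0.001, 0.02], [0.005, 0.002, 0.018], [0.003, 0.001, 0.01], [0, 0, 0], [0, 0, 0]], "turn": [0, 0, 0, 0, 0, 0]}}

```text
time: 19.0
tool_pos: [0.6224, 0.193, 0.1219]
tcp_rot: [0.057, 2.924, -0.02]
contact_force: [-1.0, -0.2, -0.1]
grip_width: 0.0071
```

```bash
python3 -c "
from h import *
s,R=st();P=s['tool_pos']+R[:,2]*.073;mid=P-.007*np.array([np.cos(.03),-np.sin(.03),0]);print(mid)
print(R.T@(np.array([.623,.191,.026])-mid))
cv2.imwrite('pics/s18.png',cv2.resize(r.camera('side')[170:290,150:300,::-1],None,fx=5,fy=5,interpolation=2))
"
```

```text
t 19.0 q [ 0.171   0.675  -0.8205  1.8815  0.9107  0.7812  0.3737] p [0.6224 0.193  0.1219] 
R cols logger:  
 [[-0.9762 -0.0261  0.2155]
 [-0.0275  0.9996 -0.0038]
 [-0.2153 -0.0096 -0.9765]] 
 tilt fwd deg 12.443721750943833 side -0.21654729411347345 F [-0.9847 -0.2057 -0.1179] w 0.0071320057409755095
[0.6311 0.1919 0.0506]
[ 0.0131 -0.001   0.0223]
```

View pics/s18.png

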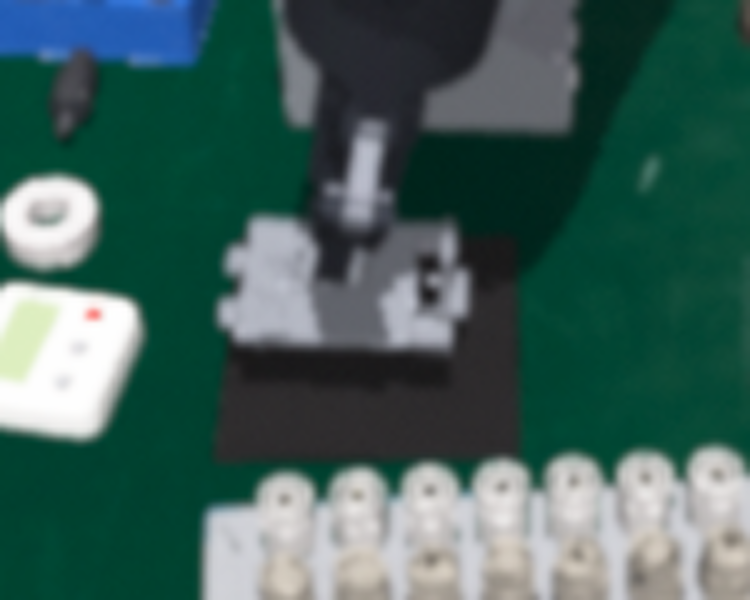

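>>> {"method": "arm_command", "body": {"slide": [[0.006, 0, 0.008], [0.005, 0, 0.008], [0.002, 0, 0.005], [0, 0, 0]], "turn": [0, 0, 0, 0]}}

```text
time: 19.45
tool_pos: [0.6143, 0.1929, 0.0987]
tcp_rot: [0.059, 2.922, -0.02]
contact_force: [-0.7, -0.2, -0.1]
grip_width: 0.0066
```

```bash
python3 -c "
from h import *
s,R=st();P=s['tool_pos']+R[:,2]*.073;mid=P-.007*np.array([np.cos(.03),-np.sin(.03),0]);print(mid)
print(R.T@(np.array([.623,.191,.022])-mid))
cv2.imwrite('pics/s19.png',cv2.resize(r.camera('side')[170:290,150:300,::-1],None,fx=5,fy=5,interpolation=2))
"
```

```text
t 19.45 q [ 0.1482  0.6927 -0.7913  1.9098  0.957   0.7415  0.3197] p [0.6143 0.1929 0.0987] 
R cols logger:  
 [[-0.9756 -0.0252  0.218 ]
 [-0.0266  0.9996 -0.0033]
 [-0.2178 -0.009  -0.9759]] 
 tilt fwd deg 12.589965032851655 side -0.19020185220147878 F [-0.6522 -0.1739 -0.0689] w 0.006567934301017221
[0.6231 0.1919 0.0275]
[ 0.0013 -0.0008  0.0053]
```

View pics/s19.png

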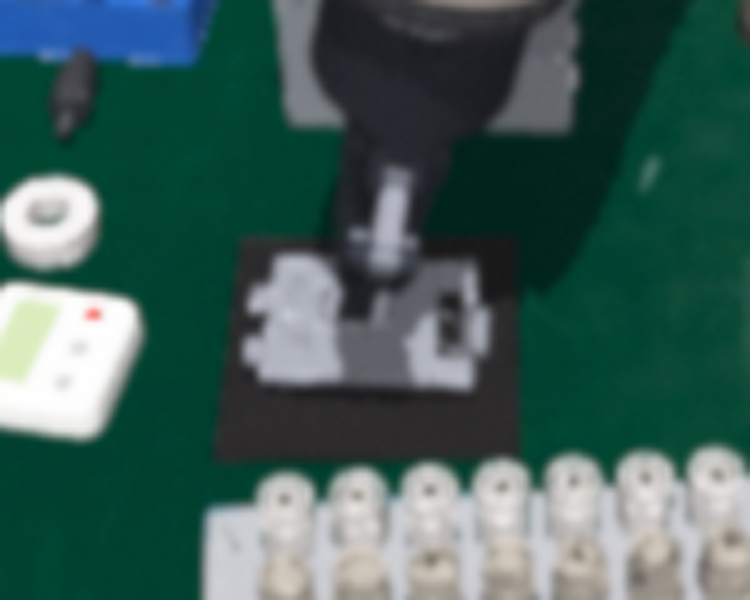

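>>> {"method": "arm_command", "body": {"slide": [[0.0005, 0, 0.002], [0.0005, 0, 0.002], [0.0, 0, 0.0015]], "turn": [0, 0, 0], "jaw": 0, "grip_force": 20}}

```text
time: 19.8
tool_pos: [0.6162, 0.1934, 0.0953]
tcp_rot: [0.059, 2.918, -0.02]
contact_force: [-16.4, -6.0, 31.6]
grip_width: 0.0074
```

```bash
python3 -c "
from h import *
s,R=st();P=s['tool_pos']+R[:,2]*.073;mid=P-.007*np.array([np.cos(.03),-np.sin(.03),0]);print(mid)
"
```

```text
t 19.8 q [ 0.1432  0.698  -0.7851  1.9087  0.9676  0.7361  0.3109] p [0.6162 0.1934 0.0953] 
R cols logger:  
 [[-0.9748 -0.0248  0.2215]
 [-0.0261  0.9997 -0.0031]
 [-0.2214 -0.0088 -0.9751]] 
 tilt fwd deg 12.79931296178067 side -0.1750253110918596 F [-16.4365  -5.9663  31.5635] w 0.00735320833995067
[0.6253 0.1923 0.0241]
```

>>> {"method": "arm_command", "body": {"slide": [[0, 0, -0.0008]], "turn": [0]}}

```text
time: 19.9
tool_pos: [0.6162, 0.1936, 0.0964]
tcp_rot: [0.059, 2.917, -0.019]
contact_force: [0.3, -0.3, -1.0]
grip_width: 0.0068
```

```bash
python3 -c "
from h import *
s,R=st();P=s['tool_pos']+R[:,2]*.073;print(P)
cv2.imwrite('pics/s20.png',cv2.resize(r.camera('side')[190:270,180:280,::-1],None,fx=7,fy=7,interpolation=2))
"
```

```text
t 19.9 q [ 0.1436  0.6963 -0.7861  1.9085  0.966   0.7369  0.312 ] p [0.6162 0.1936 0.0964] 
R cols logger:  
 [[-0.9747 -0.0248  0.2221]
 [-0.0261  0.9997 -0.003 ]
 [-0.2219 -0.0087 -0.975 ]] 
 tilt fwd deg 12.83188919139006 side -0.1693922421939249 F [ 0.3181 -0.2714 -1.0118] w 0.006849038608733738
[0.6324 0.1923 0.0253]
```

View pics/s20.png

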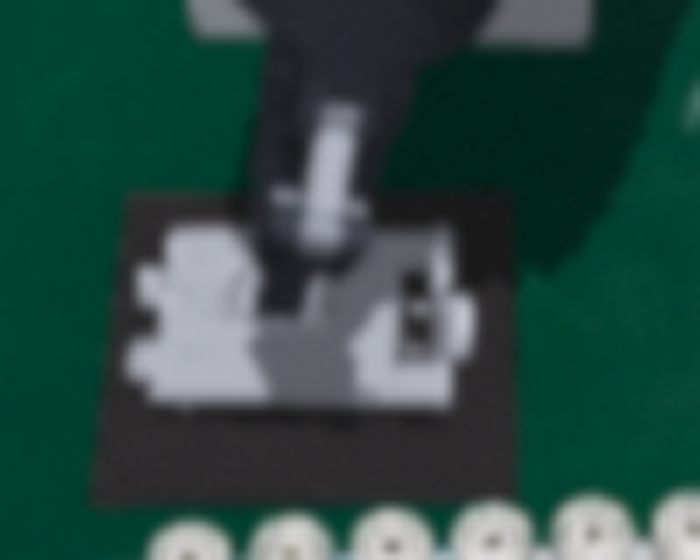

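```bash
python3 -c "
from h import *
for q in [(150,403),(455,405),(165,228),(448,232)]:
    print(onz('side',180+q[0]/7-.43,190+q[1]/7-.43,.018))
"
```

```text
[0.6685 0.2271 0.018 ]
[0.5829 0.2309 0.018 ]
[0.6681 0.1598 0.018 ]
[0.5836 0.1645 0.018 ]
```

>>> {"method": "arm_command", "body": {"slide": [[0.001, -0.001, -0.0012], [0.001, -0.0015, 0], [0.001, -0.001, 0], [0, 0, 0.0008]], "turn": [0, 0, 0, 0]}}

```text
time: 20.35
tool_pos: [0.6128, 0.1898, 0.0961]
tcp_rot: [0.059, 2.917, -0.019]
contact_force: [0.2, 0.1, -1.0]
grip_width: 0.0069
```

```bash
python3 -c "
from h import *
s,R=st();P=s['tool_pos']+R[:,2]*.073;print(P)
"
```

```text
t 20.35 q [ 0.1495  0.6912 -0.7861  1.9189  0.9675  0.7307  0.3106] p [0.6128 0.1898 0.0961] 
R cols logger:  
 [[-0.9747 -0.0247  0.2221]
 [-0.026   0.9997 -0.0028]
 [-0.2219 -0.0085 -0.975 ]] 
 tilt fwd deg 12.831396430198138 side -0.1610525923457884 F [ 0.2334  0.1151 -1.0421] w 0.006913705056832169
[0.629  0.1885 0.025 ]
```

>>> {"method": "arm_command", "body": {"slide": [[0, 0, 0.0005]], "turn": [0]}}

```text
time: 20.45
tool_pos: [0.613, 0.1897, 0.0956]
tcp_rot: [0.06, 2.917, -0.019]
contact_force: [-0.5, -0.0, 4.3]
grip_width: 0.0072
```

>>> {"method": "arm_command", "body": {"slide": [[0, 0, 0], [0, 0, 0], [0, 0, 0]], "turn": [0, 0, 0], "jaw": 0.03}}

```text
time: 20.75
tool_pos: [0.6131, 0.1898, 0.0955]
tcp_rot: [0.06, 2.917, -0.019]
contact_force: [0.4, 0.4, -0.1]
grip_width: 0.0301
```

```bash
python3 -c "
from h import *
st()
cv2.imwrite('pics/s21.png',cv2.resize(r.camera('side')[190:270,180:280,::-1],None,fx=7,fy=7,interpolation=2))
cv2.imwrite('pics/w21.png',r.camera('wrist')[:,:,::-1])
"
```

```text
t 20.75 q [ 0.1489  0.6923 -0.7852  1.9185  0.9686  0.7299  0.3098] p [0.6131 0.1898 0.0955] 
R cols logger:  
 [[-0.9747 -0.0246  0.2222]
 [-0.0258  0.9997 -0.0027]
 [-0.222  -0.0083 -0.975 ]] 
 tilt fwd deg 12.836424408800978 side -0.15300149349532147 F [ 0.3602  0.438  -0.0746] w 0.03009401106005082
```

View pics/s21.png

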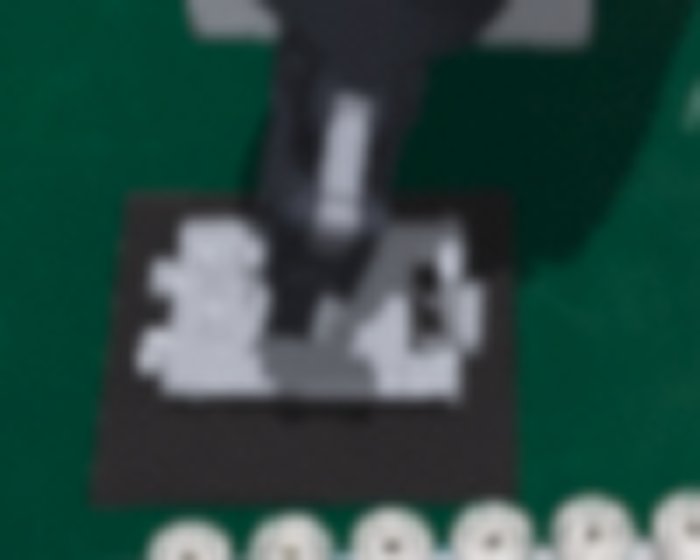

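View pics/w21.png

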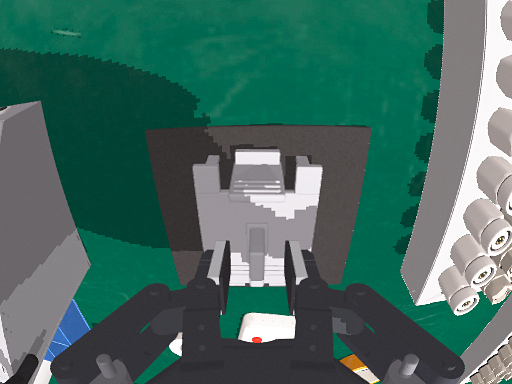

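Released; the cover stands flat on the mat. Withdraw along the tool axis.

>>> {"method": "arm_command", "body": {"slide": [[0, 0, -0.015], [0, 0, -0.03], [0, 0, -0.045], [0, 0, -0.045], [0, 0, -0.045], [0.03, 0, -0.03], [0.04, 0, -0.02], [0.04, 0, -0.02], [0, 0, 0]], "turn": [0, 0, 0, 0, 0, 0, 0, 0, 0]}}

```text
time: 21.75
tool_pos: [0.4413, 0.2024, 0.3283]
tcp_rot: [0.051, 2.917, -0.024]
contact_force: [1.0, -0.5, 0.1]
grip_width: 0.03
```

```bash
python3 -c "
from h import *
st()
p=r.camera_params('wrist')
cv2.imwrite('pics/w22.png',r.camera('wrist')[:,:,::-1]);np.save('w22.npy',p,allow_pickle=True)
cv2.imwrite('pics/s22.png',cv2.resize(r.camera('side')[90:270,120:320,::-1],None,fx=3.3,fy=3.3,interpolation=2))
"
```

```text
t 21.75 q [ 0.4926  0.1146 -1.1768  2.0437  0.331   0.9147  0.6778] p [0.4413 0.2024 0.3283] 
R cols logger:  
 [[-0.9744 -0.0301  0.2229]
 [-0.032   0.9995 -0.0052]
 [-0.2226 -0.0122 -0.9748]] 
 tilt fwd deg 12.879582227503418 side -0.2961757758165747 F [ 1.0164 -0.5245  0.0909] w 0.029960451299129602
```

View pics/s22.png

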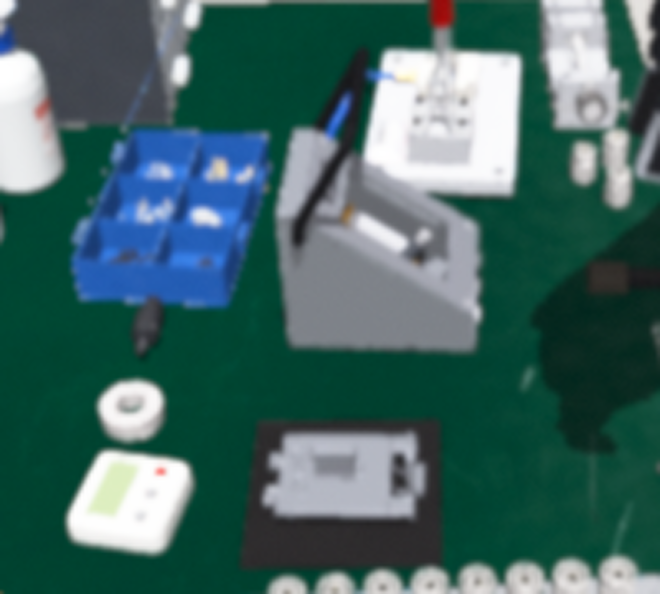

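View pics/w22.png

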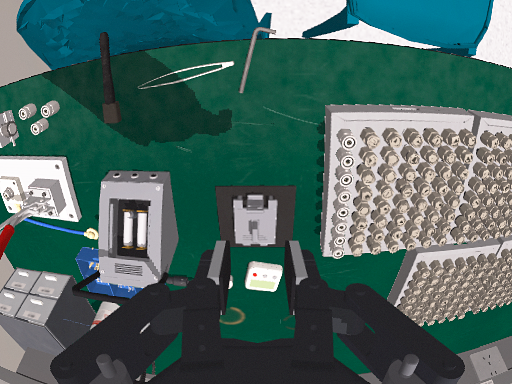

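```bash
python3 -c "
from h import *
A=[onz('side',120+x/3.3-.35,90+y/3.3-.35,.017) for x,y in [(283,433),(413,435),(275,516),(415,518)]]
print(np.array(A),np.mean(A,0))
"
```

```text
[[0.6636 0.1553 0.017 ]
 [0.581  0.1601 0.017 ]
 [0.6649 0.2235 0.017 ]
 [0.5812 0.2281 0.017 ]] [0.6227 0.1918 0.017 ]
```

Within about 1 mm of the mat's middle, and its size comes out right at foot height, so it lies flat. Handing in.

```bash
python3 -c "
from h import *
print(r.finish_job())"
```

```text
the job is handed in; nothing more can be done
None
```

The battery cover is off the logger and lies flat on the middle of the rubber mat, outer side up. I let go, moved the arm clear and handed the job in at about 22 s.

- **Tab:** I pressed it up the slope with the closed fingertips, at about 6–7 N in the last reading before it gave. The cover then popped up.
- **Swing and draw:** I took the cover by its rib and swung it about 8–9° further, at up to about 9.5 N. Then I drew it about 18 mm along itself and lifted it square to the deck, clear of the handle.
- **Turning the tool:** The moves only slide the tool or turn it about its own axis. To tilt it for the grasp, and to level the cover afterwards, I pushed against the arm's reach limits away from the bench.
- **Final check:** The side camera puts the cover's middle at (0.623, 0.192). The mat's middle is at (0.623, 0.191), so they agree to about 1 mm. At a face height of 17 mm the measured outline is 83 × 68 mm against 84 × 64 mm, so it lies flat. The timer, ring gauge, test plug and tweezers look unmoved in the last pictures.

**What went less well:** The first touch on the mat was harder than meant, with about 32 N upward and 36 N in all at the wrist while still gripping. I backed off, shifted the cover a few millimetres, set it down at about 4 N and released it. The arm's own figures and the camera disagreed on the cover's place by about 3 mm, and I went by the camera.

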